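# Load the check source into the planchet counter with the lifter

## Task

Do the counter's daily check: with the flat lifter, never touching the bare disc source with the gripper itself, work the springy blade lightly under the disc against the tray's back rim. Carry it level on the blade to the counter's open drawer, lower it gently flat into the round recess and draw the lifter out through the slot. Then lay the lifter flat on the bench, push the drawer gently in until it is fully home, and leave everything else where it stands.

Things in the scene. Friction and masses are not known exactly. Their poses are not given: they have to be found in the camera images.
- source: Check source: bare aluminium disc, 60 mm diameter, 7 mm thick, dark face up, 45 to 70 g; bottom edge chamfered 2.5 mm high by 3.5 mm wide. Slides on the blade beyond about 0.25 rad of slope. Lies loose on the tray floor, its edge 2 to 15 mm short of the back rim, up to 28 mm to the tray's -y side of its middle. Origin: centre of its underside; z up.
- tray: Fixed open-fronted steel tray, floor 112 mm deep (x) by 180 mm wide, floor top 5 mm above the bench; rims 15 mm high above the bench at back and sides, none in front. Origin: at bench height, middle of the inner face of the back rim; x points from the open front to the back rim (floor spans x -112 to 0), y along the rim.
- lifter: Lifter: flat spring-steel strip 195 mm long, 26 mm wide, 2 mm thick, lying on the bench, with a black bridge handle above its rear part; about 155 g. Origin: underside of the strip below the handle's middle; x points to the blade's tip, z up. Strip spans x -55 to +140 mm.
- handle (a point): Middle of the lifter's handle, 45 mm above the strip's underside, same axes: a bar 95 mm long (x), 14 mm wide (y), 22 mm tall, on two 10 mm square posts 35 mm either side of the middle.
- blade_root (a point): Where the lifter's blade begins: underside, 50 mm ahead of its origin. The 90 mm blade ahead of it is 1.6 mm thick, springy (5 N per mm at the tip) and bent up from use: with the strip level the tip stands 0 to 12 mm higher, different each time and not measured. Feel for the tray with the tip, nose 0.2 rad down so that it touches first. 1 to 3 N is a light touch; 6 N is too much.
- drawer (a joint): Sample drawer of the counter: 0 = fully home (shut), grows in metres as it comes out of the counter's front; starts 0.125 to 0.14. Slides with about 2.5 N of friction, stays where it is left, hard stop at 0; push gently, 25 N is too much.
- seat (a point): Centre of the floor of the drawer's round recess, 55 mm above the bench; x into the counter along the drawer, y across. Recess 64 mm diameter, 5 mm deep below the drawer's top. The disc rests on the ledges on both sides of the slot that crosses its floor. Drawer 90 mm wide.
- slot (a point): Mouth of the lifter's slot: middle of the slot floor at the drawer's front face, 80 mm in front of the recess centre, 39 mm above the bench; same axes. Slot 38 mm wide, floor 16 mm below the recess floor, open above and in front; it runs level along x through the recess to 38 mm past its centre.
- knob (a point): Centre of the front end of the drawer's pull knob: black, 20 mm diameter, on a stem, 22 mm above the bench, 50 mm in front of the drawer's front face; same axes as the recess. Push it along +x.
- counter: The counter, fixed: white slide housing 190 mm wide, 260 mm deep, 76 mm high with a grey lead shield (140 mm diameter, to 172 mm high, its front 10 mm behind the housing's front face). Origin: bench height, middle of the front face the drawer comes out of; x points into the machine.
- case: Bystander: small white jar, 32 mm diameter, 30 mm high, loose on the tray near its +y side rim. Origin: centre of its foot.
- dishes: Bystander: stack of four steel dishes, 60 mm diameter, 24 mm high, on the bench. Origin: centre of its foot.
- beaker: Bystander: glass beaker, 72 mm diameter, 90 mm high. Origin: centre of its foot.
- amber: Bystander: amber glass bottle, 72 mm diameter, 150 mm high. Origin: centre of its foot.
- white: Bystander: white plastic bottle, 70 mm diameter, 170 mm high. Origin: centre of its foot.
- tweezers: Bystander: steel tweezers, 120 mm long, flat on the bench. Origin: centre, at the bench.
- timer: Bystander: grey bench timer, 50 by 70 by 20 mm. Origin: centre of its foot.
There are look-alikes about, which are no part of the job. What is shaped like the lifter but blue is not meant. There is more than one size of the source; the one meant has the size given above.

How it is judged:
On the way, in this order (a step that is already met when the one before it is completed fails the run):
1. the source is lifted clear of the tray on the lifter (contact force between source and lifter above 0.1 N and height (world z) of source above 0.025 m and contact force between source and tray below 0.05 N), for 0.2 s.
2. the source sits flat in the recess of the open drawer and the lifter is out from under it, clear of source and drawer (horizontal distance between source and seat below 0.004 m and z of source in the frame of seat between -0.0015 and 0.0015 m and angle between source's own z axis and vertical below 0.04 rad and value of joint drawer above 0.1 m and contact force between each of source, drawer and lifter below 0.02 N and horizontal distance between lifter and seat above 0.16 m), for 0.2 s.
At the end, for the whole second after the job is handed in: Drawer within 3 mm of fully home; source flat in the recess (within 4 mm of its centre, 1.5 mm of its floor, 0.04 rad of level), at rest; lifter lying flat on the bench (underside within 6 mm, 0.06 rad), at rest (horizontal distance between source and seat below 0.004 m and z of source in the frame of seat between -0.0015 and 0.0015 m and angle between source's own z axis and vertical below 0.04 rad and value of joint drawer below 0.003 m and linear speed of each of source, lifter below 0.02 m/s and height (world z) of lifter below 0.006 m and angle between lifter's own z axis and vertical below 0.06 rad); the robot touches nothing.
It fails at once if the gripper or arm touches the source (contact force between source and the fingers above 0.1 N or contact force between source and the arm above 0.1 N).
It fails at once if the source is tilted by more than 0.3 rad (17 degrees) (angle between source's own z axis and vertical above 0.3 rad).
It fails at once if the lifter or the source presses on the tray or its rim, or the source on the drawer, with more than 6 N (contact force between any of lifter, source and tray above 6 N or contact force between source and drawer above 6 N).
It fails at once if the drawer is pushed or knocked with more than 25 N (contact force between drawer and anything else above 25 N).
It fails at once if a bystander is moved by more than 15 mm (distance of any of case, dishes, beaker, amber, white, tweezers, timer from where it was at the start of the episode above 0.015 m).
It also fails if it takes over 69 s, if anything falls off the work surface, if the arm or the gripper's body presses on something with over 40 N, if the wrist force passes 120 N, or if a joint passes its speed limit or range.

## Robot

A 7-joint arm with a two-finger parallel gripper is mounted at the origin on the work surface. World frame = base frame: x ahead of the robot, y to its left, z up, the work surface at z = 0. Lengths are in m, angles in rad, forces in N, time in s.
With the tool pointing down it reaches from about 0.4 to 0.85 m from the base axis. Payload 10.4 kg.
Tool frame: the origin (TCP) lies at the very end of the fingers, on their centre line; the grasp point (between the pads) lies 19 mm behind it; z points along the fingers, y is the direction in which the jaws open and shut (so a half turn about z gives the same grasp; the last joint's range is limited). The gripper opens to 87 mm and grips with 3 to 60 N. Pads are 19 mm wide; open, the fingers measure 117 mm over their backs; the gripper's body (75 mm by 190 mm) begins 51 mm behind the grasp point.
Start: joints at [-1.236, 0.332, -0.065, 1.46, 0.022, 1.35, -0.088], TCP at [0.219, 0.585, 0.223] pointing down, gripper open.
Joint ranges: [-2.6, 2.6], [-0.5, 2.12], [-1.47, 1.34], [0.16, 2.42], [-1.27, 4.41], [0.06, 2.06], [-2.6, 2.6]. Speed limits (rad/s): [2.22, 2.22, 2.79, 2.79, 3.14, 3.14, 3.14].

## Interface

Orientations are given as a unit quaternion [x, y, z, w].
In Python, from bench import r gives the robot as it stands.
- The arm moves only by the shell command python3 -m crank 'ROWS' [FORCE]. ROWS is JSON, a list of rows, each a list of 3 entries, a list of its own where there are three numbers: the opening, from -1 (shut) to 1 (fully open), so that 0 is half open, then the shift along the tool's x, y, z in mm, then the turn about the tool's z in degrees. A call has 1 to 12 rows; each row is the pose to reach, as a shift and turn from the pose commanded when the call began, along the tool's axes at that moment; what a row does not reach only later rows make up. A row lasts 1/12 s, in which the tool goes at most 41.7 mm and 7.16 degrees, less where a joint would pass 70% of its speed; a pose out of reach is approached as far as the arm can. A call with a gripper value outside its range is refused whole. The fingers move at their own pace and stop on an object; FORCE is the grip in N (left out, the last holds). Time passes only in rows, so rows that repeat a pose let the fingers close. It gives the time, the measured TCP pose, the force and the opening at its end, in the units of the state.
- r.read_state(): the state, without advancing time (a new reading comes with each control period).
- r.camera(name): name is "scene" or "side" or "wrist"; returns a dict with "pixels" (384x512x3 uint8, red, green, blue), "fov_y" (degrees; the focal length in pixels is half the picture's height over the tangent of half this angle, whatever the lens; pixels are square), "cx", "cy" (the principal point, pixels), "cam_to_world" (4x4, takes a point from camera to world coordinates). Camera axes: x right, y down, z forward; pixel columns grow to the right and rows downward; lengths in m; the calibration is good to about 2 mm. A picture is of the moment at which its call begins. There is no depth.
- r.close_job(): hands the job in, once; it reports no verdict.
The state is a dict: "time": time; "joint_positions": joint angles; "joint_vel": joint speeds; "joint_torque": joint torques, N m; "ee_pos": TCP position; "eef_rot": TCP orientation; "ft_force": force on the tool from outside, world axes, zero at the start; "torque": the same for the moment, N m; "width": finger opening in m.
Only numpy, scipy, OpenCV 4.12 (cv2) and the standard library are available. Lean on these libraries where they do the work, as an engineer would, in place of code of your own. Each camera call takes 0.05 s, during which the arm holds its last target.

## Working session

There is one attempt and no reset: what is moved stays moved. The work goes in short steps, Python scripts to look and compute and a shell command to move; the robot and the scene stay as the last step left them, time stands still between calls to the robot, and variables do not carry over. Pictures are saved under pics/ and viewed, and the job is handed in when it is done.

```bash
mkdir -p pics; ls; python3 - <<'E'
from bench import r
import cv2,numpy as np
s=r.read_state(); print(s)
for n in ["scene","side","wrist"]:
    c=r.camera(n); cv2.imwrite(f"pics/{n}0.png",c["pixels"][:,:,::-1]); print(n,c["fov_y"],c["cx"],c["cy"],np.round(c["cam_to_world"],3).tolist())
E
```

```text
pics
{'time': 0.0, 'joint_positions': array([-1.23560011,  0.33286567, -0.06471313,  1.46095329,  0.02165054,
        1.34992998, -0.08849253]), 'joint_vel': array([ 2.32808448e-05,  6.71621204e-04, -1.82996138e-03,  7.63141233e-04,
        2.43574591e-04,  3.02000373e-03,  1.46996452e-03]), 'joint_torque': array([ 7.89644637e-04, -6.23260403e+01,  2.52320326e-02, -3.89883578e+01,
       -6.11749711e-02,  3.99987772e-02,  2.06921945e-04]), 'ee_pos': array([0.21875633, 0.585036  , 0.22175217]), 'eef_rot': array([ 1.77919631e-01,  9.84044751e-01, -7.25995794e-04, -7.30380735e-05]), 'ft_force': array([ 0.12355364,  0.16127409, -0.42036215]), 'torque': array([ 0.04177114,  0.05671744, -0.02918861]), 'width': 0.08706656514660077}
scene 57.887448354544546 260.83163995530646 193.16440945784854 [[-0.401, 0.704, -0.587, 1.104], [0.916, 0.32, -0.242, 0.24], [0.017, -0.634, -0.773, 0.867], [0.0, 0.0, 0.0, 1.0]]
side 45.95436775359671 256.093016001328 193.12863684615021 [[-0.812, -0.449, 0.372, -0.167], [-0.583, 0.612, -0.535, 0.918], [0.012, -0.651, -0.759, 1.372], [0.0, 0.0, 0.0, 1.0]]
wrist 66.5894007951351 256.87333804701655 184.03820976354748 [[0.351, 0.898, 0.266, 0.144], [0.937, -0.336, -0.1, 0.612], [-0.0, 0.284, -0.959, 0.383], [0.0, 0.0, 0.0, 1.0]]
```

View pics/scene0.png

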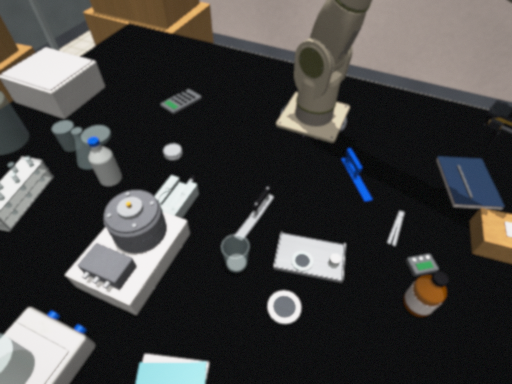

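View pics/side0.png

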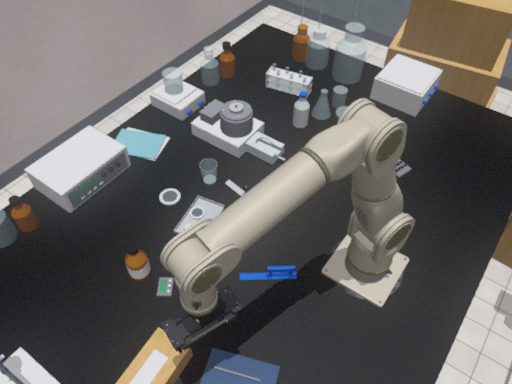

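View pics/wrist0.png

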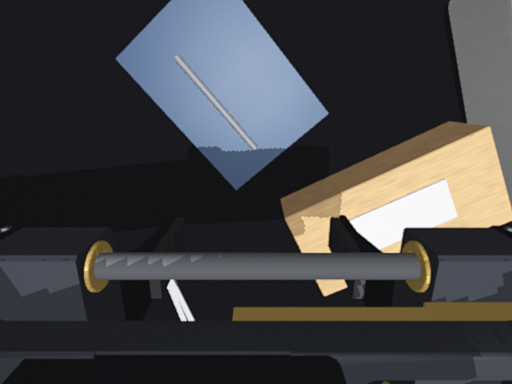

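The scene view shows the tray at about (310,257), the steel lifter at (255,215), the beaker at (235,252), the counter at (135,245) with its drawer pointing to (185,190), and the blue look-alike at (355,175). I'll zoom in on these.

```bash
cat > h.py <<'E'
import numpy as np,cv2
from bench import r
class Cam:
    def __init__(s,n):
        c=r.camera(n); s.n=n; s.im=c["pixels"][:,:,::-1].copy(); s.T=np.array(c["cam_to_world"]); s.f=192/np.tan(np.radians(c["fov_y"]/2)); s.cx=c["cx"]; s.cy=c["cy"]
    def plane(s,u,v,z):
        d=s.T[:3,:3]@np.array([(u-s.cx)/s.f,(v-s.cy)/s.f,1]); o=s.T[:3,3]
        return o+d*(z-o[2])/d[2]
    def proj(s,p):
        q=s.T[:3,:3].T@(np.asarray(p,float)-s.T[:3,3]); return np.array([s.f*q[0]/q[2]+s.cx,s.f*q[1]/q[2]+s.cy])
    def crop(s,name,x0,y0,x1,y1,k):
        im=cv2.resize(s.im[y0:y1,x0:x1],None,fx=k,fy=k,interpolation=cv2.INTER_CUBIC); cv2.imwrite("pics/"+name,im)
E
python3 - <<'E'
from h import *
c=Cam("scene"); c.crop("s1.png",60,160,360,335,2.6); np.save("pics/s.npy",c.im)
c.crop("s1b.png",200,170,360,290,5)
c=Cam("side"); c.crop("d1.png",110,80,310,250,4)
E
```

```text
(no output)
```

View pics/s1b.png

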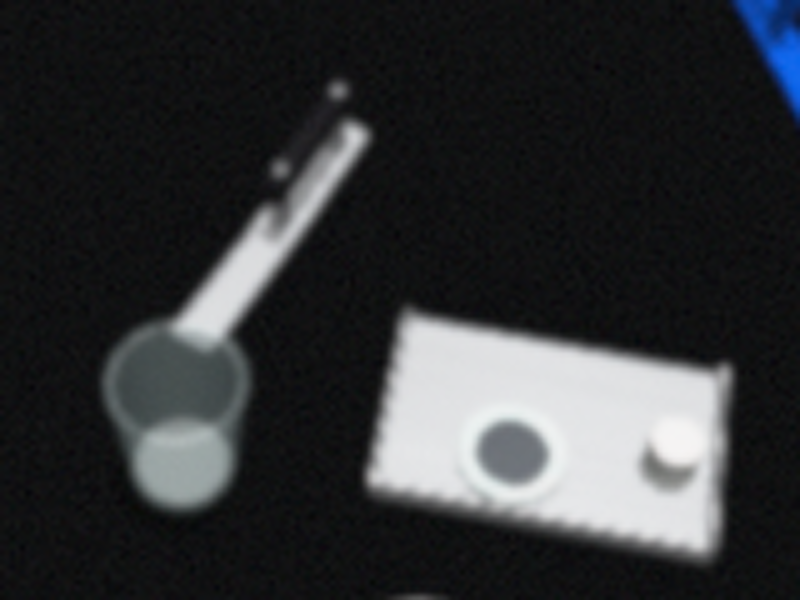

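View pics/s1.png

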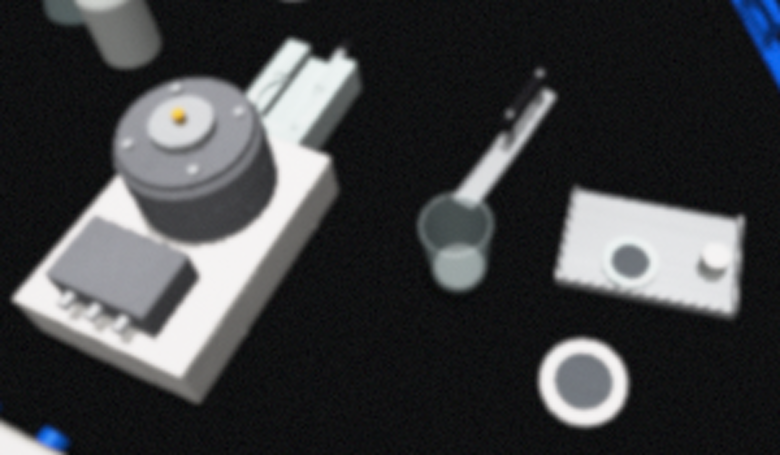

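View pics/d1.png

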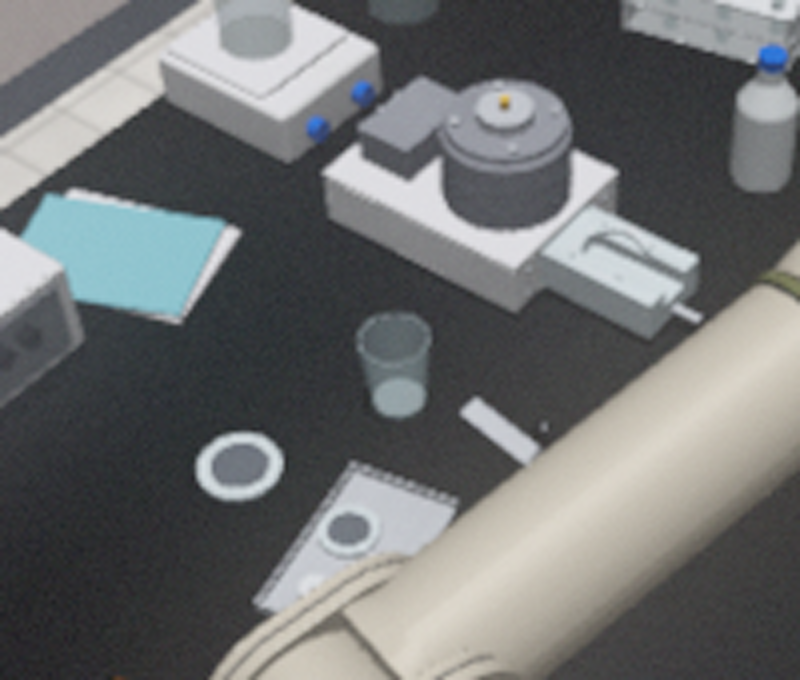

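```bash
python3 - <<'E'
from h import *
s=Cam("scene"); d=Cam("side")
P=lambda c,u,v,z:np.round(c.plane(u,v,z),4).tolist()
S=lambda u,v,z:P(s,200+u/5,170+v/5,z); D=lambda u,v,z:P(d,110+u/4,80+v/4,z); S1=lambda u,v,z:P(s,60+u/2.6,160+v/2.6,z)
print("tray FL FR BL BR",S(405,318,.005),S(722,372,.005),S(370,488,.015),S(714,556,.015))
print("disc top centre scene/side",S(512,452,.012),D(350,530,.012))
print("disc outer L R",S(460,452,.012),S(563,452,.012))
print("case top",S(677,440,.03))
print("lifter tail L/R",S(350,120,.002),S(372,135,.002),"strip edges mid",S(180,320,.002),S(228,340,.002),"tip side",D(460,408,.002),D(478,398,.002))
print("handle ends scene",S(339,90,.056),S(280,170,.056))
print("beaker base",S(183,470,0.0),D(398,398,0))
print("drawer front corners top scene",S1(292,40,.06),S1(358,65,.06))
print("side: ",D(697,263,.06),D(650,310,.06))
print("house front top",S1(330,157,.076),"side",D(617,172,.076),D(512,280,.076))
print("shield top centre",S1(180,115,.172),D(505,102,.172))
E
```

```text
tray FL FR BL BR [0.5658, 0.0852, 0.005] [0.5249, 0.2654, 0.005] [0.6809, 0.1095, 0.015] [0.6432, 0.2904, 0.015]
disc top centre scene/side [0.6272, 0.1723, 0.012] [0.6229, 0.1701, 0.012]
disc outer L R [0.6389, 0.1461, 0.012] [0.6156, 0.198, 0.012]
case top [0.5935, 0.2533, 0.03]
lifter tail L/R [0.4383, -0.003, 0.002] [0.4439, 0.0146, 0.002] strip edges mid [0.6196, -0.0355, 0.002] [0.6204, -0.004, 0.002] tip side [0.6413, -0.0217, 0.002] [0.635, -0.0434, 0.002]
handle ends scene [0.4607, -0.0031, 0.056] [0.532, -0.0108, 0.056]
beaker base [0.7056, 0.0086, 0.0] [0.7021, 0.0036, 0.0]
drawer front corners top scene [0.5398, -0.2936, 0.06] [0.5415, -0.2017, 0.06]
side:  [0.5336, -0.2903, 0.06] [0.534, -0.2033, 0.06]
house front top [0.6767, -0.1548, 0.076] side [0.6741, -0.3438, 0.076] [0.6641, -0.1416, 0.076]
shield top centre [0.7454, -0.2638, 0.172] [0.7698, -0.2718, 0.172]
```

```bash
cat >> h.py <<'E'
from scipy.spatial.transform import Rotation as R
def go(p,yaw=None):
    "shift (mm, tool axes) and turn (deg, about tool z) from the present pose to TCP p with tool x at world yaw"
    s=r.read_state(); M=R.from_quat(s["eef_rot"]).as_matrix()
    y0=np.degrees(np.arctan2(M[1,0],M[0,0]))
    sh=M.T@(np.array(p)-s["ee_pos"])*1000
    t=0 if yaw is None else -((yaw-y0+180)%360-180)
    print("shift",np.round(sh,1).tolist(),"turn",round(t,2),"yaw0",round(y0,2),"t",round(s["time"],2))
def st():
    s=r.read_state(); M=R.from_quat(s["eef_rot"]).as_matrix()
    print("t",round(s["time"],2),"p",np.round(s["ee_pos"],4),"tilt",np.round(M[:,2],4),"yaw",round(np.degrees(np.arctan2(M[1,0],M[0,0])),2),"F",np.round(s["ft_force"],2),"T",np.round(s["torque"],3),"w",round(s["width"],4))
E
python3 -c "
from h import *
go([0.45,0.005,0.2],169.1);st()"
```

```text
shift [-419.8, -462.6, 22.5] turn -9.6 yaw0 159.5 t 0.35
t 0.35 p [0.2189 0.5854 0.2224] tilt [-1.e-04 -2.e-04 -1.e+00] yaw 159.5 F [ 0.41  0.14 -0.33] T [-0.029 -0.057 -0.003] w 0.0871
```

```bash
python3 -m crank '[[1,[-42,-46,2],0],[1,[-105,-115,6],-2],[1,[-420,-463,22],-9.6],[1,[-420,-463,22],-9.6],[1,[-420,-463,22],-9.6],[1,[-420,-463,22],-9.6],[1,[-420,-463,22],-9.6],[1,[-420,-463,22],-9.6],[1,[-420,-463,22],-9.6],[1,[-420,-463,22],-9.6],[1,[-420,-463,22],-9.6],[1,[-420,-463,22],-9.6]]'; python3 -c "
from h import *
go([0.45,0.005,0.2],169.1);st()"
```

```text
time: 1.35
ee_pos: [0.4041, 0.1192, 0.2052]
eef_rot: [0.095, 0.995, 0.001, 0.0]
ft_force: [0.8, 0.7, -0.6]
width: 0.0868
shift [-66.7, -103.5, 5.1] turn 0.0 yaw0 169.1 t 1.35
t 1.35 p [0.4041 0.1192 0.2052] tilt [ 8.e-04  1.e-03 -1.e+00] yaw 169.1 F [ 0.76  0.72 -0.57] T [ 0.04  -0.015 -0.019] w 0.0868
```

```bash
python3 -m crank '[[1,[-30,-48,2],0],[1,[-67,-103,5],0],[1,[-67,-103,5],0],[1,[-67,-103,5],0]]'; python3 - <<'E'
from h import *
st()
w=Cam("wrist"); w.crop("w1.png",0,0,512,384,1.5)
s=Cam("scene"); s.crop("s2.png",180,170,360,290,4)
d=Cam("side"); d.crop("d2.png",150,120,310,240,5)
E
```

```text
time: 1.68
ee_pos: [0.4517, 0.0001, 0.2002]
eef_rot: [0.099, 0.995, -0.001, 0.001]
ft_force: [-1.3, -0.8, 0.1]
width: 0.0868
t 1.68 p [4.517e-01 1.000e-04 2.002e-01] tilt [ 0.0016 -0.0014 -1.    ] yaw 168.59 F [-1.25 -0.78  0.12] T [-0.044  0.03   0.009] w 0.0868
```

View pics/w1.png

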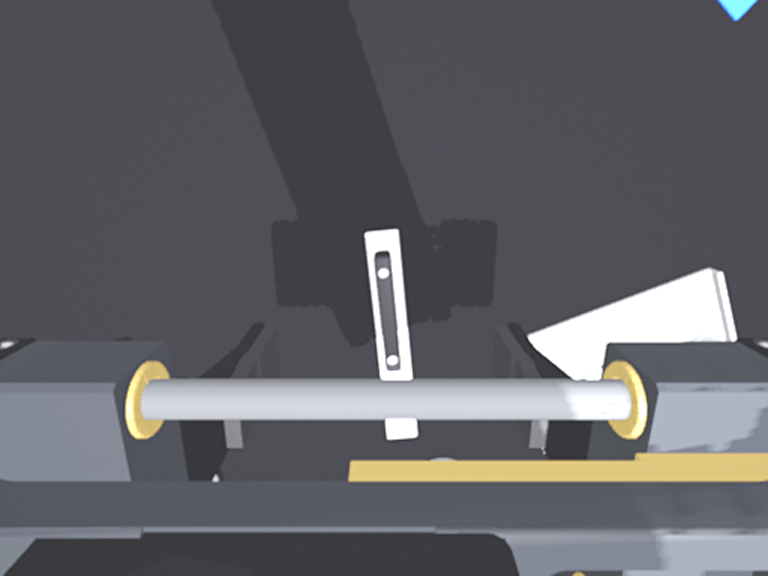

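View pics/d2.png

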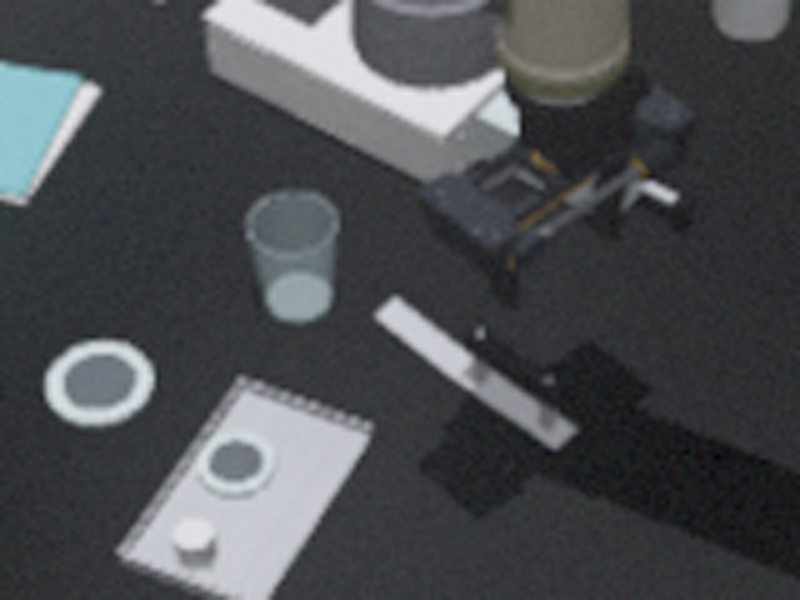

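The wrist view shows the strip's tail at (382,232), its tip at (402,438), and the handle's end screws at (383,272) and (393,360). The side view shows the tip at (385,310).

```bash
python3 - <<'E'
from h import *
w=Cam("wrist"); d=Cam("side")
W=lambda u,v,z:w.plane(u/1.5,v/1.5,z)
# refine: bright strip mask
g=cv2.cvtColor(w.im,cv2.COLOR_BGR2GRAY); m=(g>170).astype(np.uint8); n,l,stt,cc=cv2.connectedComponentsWithStats(m)
for i in range(1,n):
    if stt[i,4]>60: print(stt[i].tolist(),np.round(cc[i],1).tolist())
tail=W(382,231,.002); tip=W(401.5,438,.002); tip8=W(401.5,438,.01)
print("tail",tail,"tip z2/z10",tip,tip8,np.linalg.norm(tip-tail),np.linalg.norm(tip8-tail))
h1=W(383,272,.056);h2=W(393,360,.056);print("screws",h1,h2,(h1+h2)/2,np.linalg.norm(h2-h1))
v=h2-h1;print("ang screws",np.degrees(np.arctan2(v[1],v[0])));v=tip-tail;print("ang strip",np.degrees(np.arctan2(v[1],v[0])))
D=lambda u,v,z:d.plane(150+u/5,120+v/5,z)
for z in(0.002,.01): print("side tip",D(385,308,z),"tail",D(570,440,z))
print("side screws",D(480,332,.056),D(548,379,.056))
E
```

```text
[468, 0, 35, 19, 363] [484.2, 6.2]
[237, 156, 31, 98, 1257] [253.6, 201.5]
[353, 183, 130, 71, 4253] [422.1, 217.2]
[84, 241, 347, 55, 9373] [259.0, 268.4]
[433, 261, 79, 40, 2361] [469.3, 278.6]
[353, 297, 12, 10, 76] [358.0, 301.2]
[233, 302, 279, 19, 4331] [381.8, 312.5]
[418, 354, 94, 30, 1917] [471.6, 368.5]
tail [0.43797377 0.00602034 0.002     ] tip z2/z10 [ 0.63895923 -0.01429813  0.002     ] [ 0.63301918 -0.01350873  0.01      ] 0.20200988957130492 0.19618383172041004
screws [0.45771671 0.00322363 0.056     ] [ 0.52838422 -0.00273295  0.056     ] [4.93050463e-01 2.45341911e-04 5.60000000e-02] 0.07091810345571503
ang screws -4.81808280543656
ang strip -5.772659948853158
side tip [ 0.63609161 -0.02824856  0.002     ] tail [ 0.43542203 -0.00442281  0.002     ]
side tip [ 0.63139823 -0.02272391  0.01      ] tail [0.43190068 0.00096268 0.01      ]
side screws [ 0.52960877 -0.01477821  0.056     ] [ 0.45938959 -0.00699177  0.056     ]
```

```bash
python3 - <<'E'
from h import *
st()
w=Cam("wrist"); w.crop("w2.png",200,130,340,310,4)
for n in("scene","side"):
  c=Cam(n); g=cv2.cvtColor(c.im,cv2.COLOR_BGR2GRAY)
  q=c.proj([.495,-.006,.02]).astype(int); c.crop(n+"2.png",q[0]-40,q[1]-45,q[0]+40,q[1]+45,7); print(n,q-[40,45])
E
```

```text
t 1.93 p [0.4498 0.0086 0.1999] tilt [-1.e-04  3.e-04 -1.e+00] yaw 169.21 F [-0.28 -0.52  0.17] T [-0.009 -0.016  0.001] w 0.0869
scene [222 157]
side [211 152]
```

View pics/w2.png

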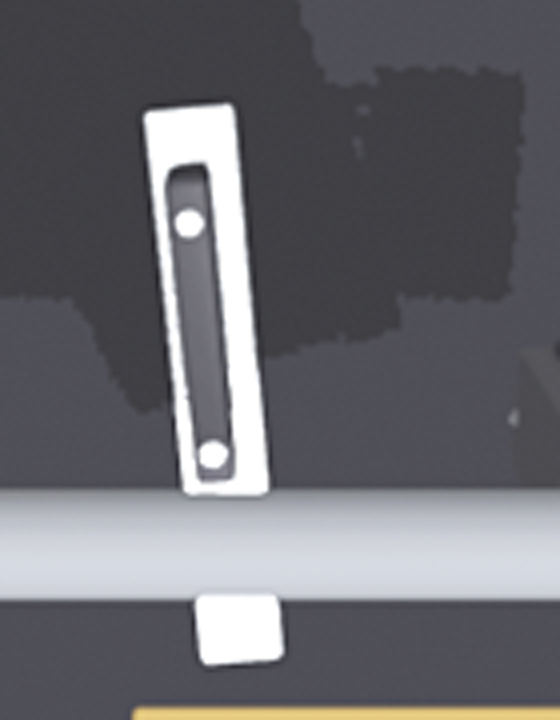

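View pics/scene2.png

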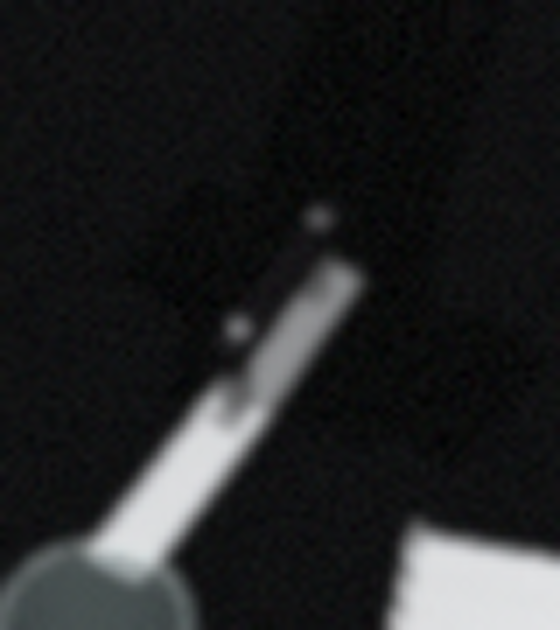

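View pics/side2.png

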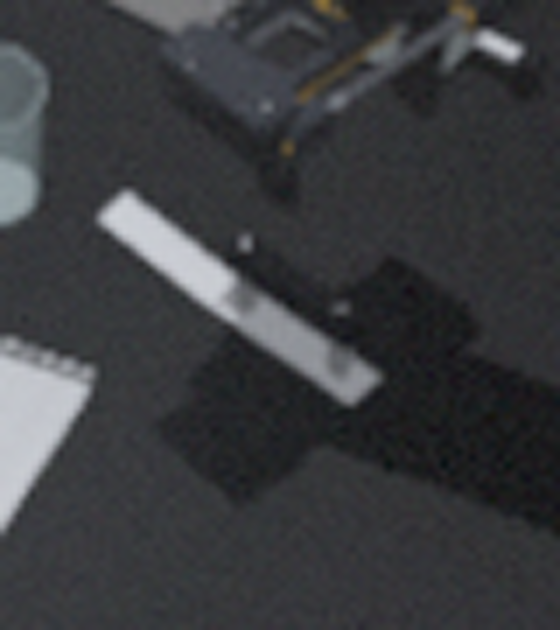

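Now that the arm has settled, the screws are at (188,222) and (213,455) in the wrist crop. The tail spans (145,112)–(235,104) and the tip (203,665)–(283,655).

```bash
python3 - <<'E'
from h import *
w=Cam("wrist");s=Cam("scene");d=Cam("side"); st()
W=lambda u,v,z:w.plane(200+u/4,130+v/4,z)
S=lambda u,v,z:s.plane(222+u/7,157+v/7,z); D=lambda u,v,z:d.plane(211+u/7,152+v/7,z)
A=lambda a,b:round(np.degrees(np.arctan2(b[1]-a[1],b[0]-a[0])),2)
for n,a,b in(("w",W(188,222,.057),W(213,455,.057)),("s",S(319,217,.057),S(237,328,.057)),("d",D(342,307,.057),D(246,242,.057))):
    print(n,a.round(4),b.round(4),"mid",((a+b)/2).round(4),A(a,b),np.linalg.norm(a-b).round(4))
t=W(189,107,.002)
for z in(.002,.008,.014):
    p=W(243,660,z); print("w tip",z,p.round(4),A(t,p),np.linalg.norm(p-t).round(4))
t2=D(365,392,.002)
for z in(.002,.008,.014):
    p=D(113,203,z); print("d tip",z,p.round(4),A(t2,p),np.linalg.norm(p-t2).round(4))
print("tails",t.round(4),t2.round(4))
E
```

```text
t 2.23 p [0.45   0.0079 0.2   ] tilt [ 1.e-04  1.e-04 -1.e+00] yaw 169.16 F [-0.56 -0.31 -0.18] T [0.08  0.034 0.019] w 0.0871
w [ 0.4603 -0.0056  0.057 ] [ 0.5307 -0.0124  0.057 ] mid [ 0.4955 -0.009   0.057 ] -5.49 0.0707
s [ 0.4618 -0.0034  0.057 ] [ 0.5324 -0.011   0.057 ] mid [ 0.4971 -0.0072  0.057 ] -6.15 0.071
d [ 0.458  -0.0066  0.057 ] [ 0.5281 -0.0137  0.057 ] mid [ 0.493  -0.0102  0.057 ] -5.74 0.0705
w tip 0.002 [ 0.6422 -0.0236  0.002 ] -5.85 0.2036
w tip 0.008 [ 0.6377 -0.0229  0.008 ] -5.76 0.1991
w tip 0.014 [ 0.6332 -0.0221  0.014 ] -5.67 0.1949
d tip 0.002 [ 0.6377 -0.0312  0.002 ] -8.19 0.2016
d tip 0.008 [ 0.6341 -0.027   0.008 ] -7.15 0.1976
d tip 0.014 [ 0.6306 -0.0229  0.014 ] -6.06 0.1939
tails [ 0.4396 -0.0029  0.002 ] [ 0.4381 -0.0025  0.002 ]
```

```bash
python3 -c "
from h import *
go([0.4625,-0.0057,0.1],174.3);go([0.4625,-0.0057,0.026],174.3)"
```

```text
shift [-14.8, -11.0, 100.0] turn -5.14 yaw0 169.16 t 2.23
shift [-14.8, -11.0, 174.0] turn -5.14 yaw0 169.16 t 2.23
```

```bash
python3 -m crank '[[1,[-15,-11,30],-5.1],[1,[-15,-11,70],-5.1],[1,[-15,-11,105],-5.1],[1,[-15,-11,125],-5.1],[1,[-15,-11,125],-5.1],[1,[-15,-11,125],-5.1]]'; python3 - <<'E'
from h import *
go([0.4625,-0.0057,0.026],174.3)
w=Cam("wrist"); w.crop("w3.png",130,130,400,384,2.3); go([0.4625,-0.0057,0.026],174.3)
E
```

```text
time: 2.73
ee_pos: [0.4623, -0.0063, 0.0748]
eef_rot: [0.051, 0.999, -0.0, -0.001]
ft_force: [0.3, -0.3, 0.6]
width: 0.0872
shift [-0.2, 0.6, 48.8] turn -0.09 yaw0 174.21 t 2.73
shift [0.9, 0.3, 50.0] turn -0.09 yaw0 174.21 t 2.78
```

View pics/w3.png

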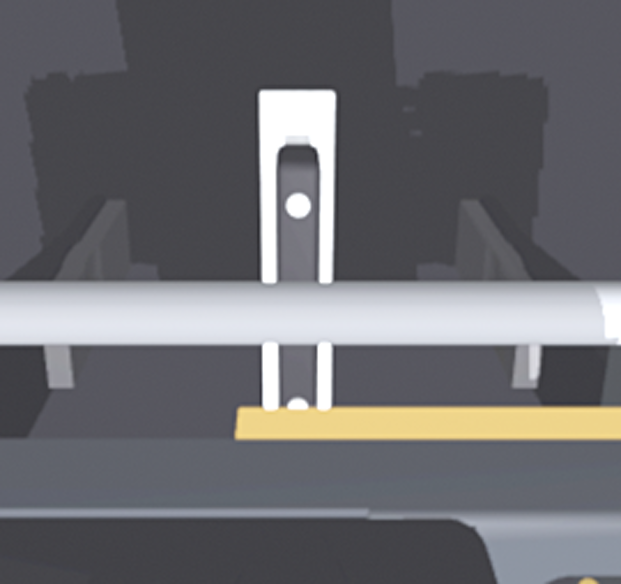

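The handle is centred between the fingers (strip at 297, fingers' midpoint at about 292) and aligned with the tool. I'll descend and grip lightly.

```bash
python3 -m crank '[[1,[0,0,25],0],[1,[0,0,45],0],[1,[0,0,50],0],[1,[0,0,50],0],[-1,[0,0,50],0],[-1,[0,0,50],0],[-1,[0,0,50],0],[-1,[0,0,50],0],[-1,[0,0,50],0],[-1,[0,0,50],0]]' 4; python3 -c "
from h import *
st()"
```

```text
time: 3.62
ee_pos: [0.4629, -0.0061, 0.0252]
eef_rot: [0.051, 0.999, 0.0, 0.0]
ft_force: [-0.4, -0.7, -0.1]
width: 0.0553
t 3.62 p [ 0.4629 -0.0061  0.0252] tilt [ 5.e-04  3.e-04 -1.e+00] yaw 174.2 F [-0.39 -0.66 -0.09] T [0.056 0.017 0.02 ] w 0.0553
```

```bash
python3 -m crank '[[-1,[0,0,0],0],[-1,[0,0,0],0],[-1,[0,0,0],0],[-1,[0,0,0],0],[-1,[0,0,0],0],[-1,[0,0,0],0],[-1,[0,0,0],0],[-1,[0,0,0],0]]' 4; python3 -c "
from h import *
st()"
```

```text
time: 4.28
ee_pos: [0.4627, -0.0061, 0.0249]
eef_rot: [0.051, 0.999, 0.0, -0.0]
ft_force: [-0.0, 0.5, 0.8]
width: 0.0141
t 4.28 p [ 0.4627 -0.0061  0.0249] tilt [-0.e+00  1.e-04 -1.e+00] yaw 174.2 F [-0.03  0.52  0.75] T [ 0.147 -0.03   0.071] w 0.0141
```

```bash
python3 -m crank '[[-1,[0,0,-3],0],[-1,[0,0,-6],0],[-1,[0,0,-9],0],[-1,[0,0,-12],0],[-1,[0,0,-15],0],[-1,[0,0,-17],0],[-1,[0,0,-19],0],[-1,[0,0,-19],0],[-1,[0,0,-19],0]]' 3; python3 - <<'E'
from h import *
st()
d=Cam("side"); d.crop("d3.png",190,130,310,220,6)
s=Cam("scene"); s.crop("s3.png",210,150,330,240,6)
E
```

```text
time: 5.03
ee_pos: [0.4628, -0.0062, 0.044]
eef_rot: [0.051, 0.999, 0.0, 0.0]
ft_force: [-0.1, 0.0, -1.1]
width: 0.0138
t 5.03 p [ 0.4628 -0.0062  0.044 ] tilt [ 2.e-04  2.e-04 -1.e+00] yaw 174.21 F [-0.07  0.02 -1.05] T [ 0.044 -0.023  0.055] w 0.0138
```

View pics/d3.png

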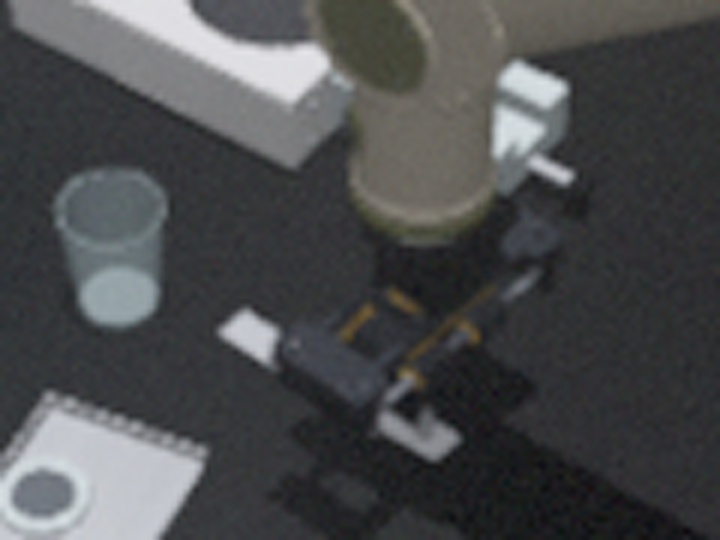

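View pics/s3.png

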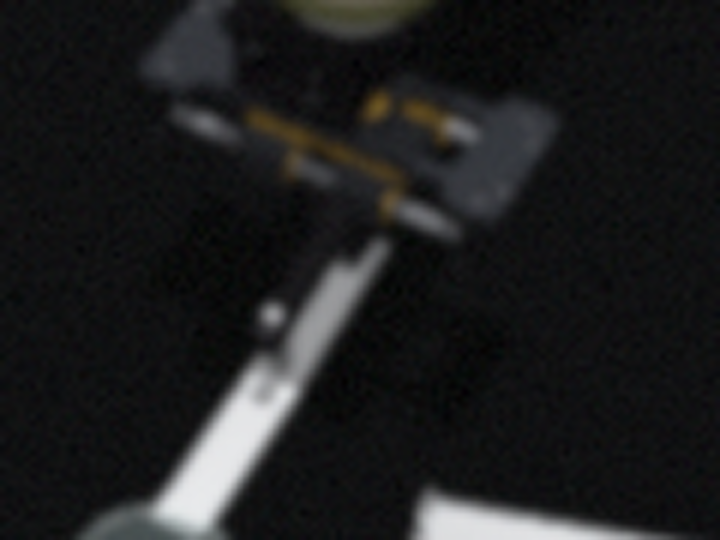

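```bash
python3 - <<'E'
from h import *
st()
d=Cam("side"); s=Cam("scene"); w=Cam("wrist"); w.crop("w4.png",180,100,340,384,2.1)
a=np.radians(-5.79); n=np.array([-np.sin(a),np.cos(a),0])
def vp(c,u,v,off=0,p0=np.array([.4628,-.0062,0])):
    dd=c.T[:3,:3]@np.array([(u-c.cx)/c.f,(v-c.cy)/c.f,1]); o=c.T[:3,3]
    q=o+dd*((n@(p0-o)+off)/(n@dd)); return ((q-p0)@np.array([np.cos(a),np.sin(a),0])*1000-33).round(1),(q[2]*1000).round(1)
print("before tip/tail side",vp(d,211+113/7,152+203/7),vp(d,211+365/7,152+392/7))
print("now tip/tail side",vp(d,190+234/6,130+319/6),vp(d,190+445/6,130+447/6))
print("front screw scene before/now",vp(s,222+237/7,157+328/7),vp(s,210+271/6,150+317/6))
E
```

```text
t 5.13 p [ 0.4627 -0.0062  0.0438] tilt [-0.e+00  1.e-04 -1.e+00] yaw 174.2 F [-0.23 -0.53 -0.71] T [ 0.009 -0.071 -0.003] w 0.0139
before tip/tail side (np.float64(136.0), np.float64(13.5)) (np.float64(-56.9), np.float64(0.0))
now tip/tail side (np.float64(125.9), np.float64(7.9)) (np.float64(-61.3), np.float64(25.1))
front screw scene before/now (np.float64(32.8), np.float64(51.2)) (np.float64(37.0), np.float64(60.8))
```

View pics/w4.png

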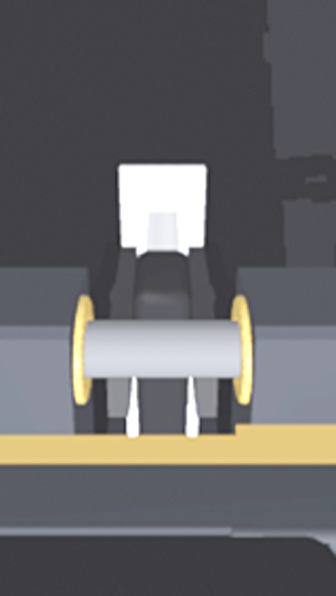

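```bash
python3 -m crank '[[-1,[0,0,-2],0],[-1,[0,0,-4],0],[-1,[0,0,-4],0]]' 3; python3 -m crank '[[-1,[0,0,0],0],[-1,[0,0,0],0],[-1,[0,0,0],0]]' 60;  python3 -m crank '[[-1,[0,0,-20],0],[-1,[0,0,-50],0],[-1,[0,0,-75],0],[-1,[0,0,-90],0],[-1,[0,0,-90],0],[-1,[0,0,-90],0]]' 60; python3 - <<'E'
from h import *
st()
s=Cam("scene"); s.crop("s4.png",180,120,360,300,4);print(s.proj([0.6272,.1723,.012]))
d=Cam("side"); d.crop("d4.png",150,120,310,240,5)
st()
E
```

```text
time: 5.53
ee_pos: [0.4629, -0.0062, 0.0483]
eef_rot: [0.051, 0.999, 0.0, 0.0]
ft_force: [0.1, 1.2, -1.5]
width: 0.014
time: 5.78
ee_pos: [0.4628, -0.0062, 0.0479]
eef_rot: [0.051, 0.999, 0.0, 0.0]
ft_force: [0.3, 0.2, -1.3]
width: 0.0135
time: 6.28
ee_pos: [0.463, -0.006, 0.1381]
eef_rot: [0.05, 0.999, 0.0, 0.001]
ft_force: [-0.5, -0.1, -1.6]
width: 0.0134
t 6.28 p [ 0.463  -0.006   0.1381] tilt [ 1.2e-03  8.0e-04 -1.0e+00] yaw 174.22 F [-0.54 -0.15 -1.57] T [0.034 0.106 0.011] w 0.0134
[302.39733007 260.41081007]
t 6.38 p [ 0.462  -0.0062  0.1368] tilt [-1.7e-03 -2.0e-04 -1.0e+00] yaw 174.21 F [ 0.22  0.38 -1.33] T [ 0.043  0.106 -0.062] w 0.0135
```

View pics/d4.png

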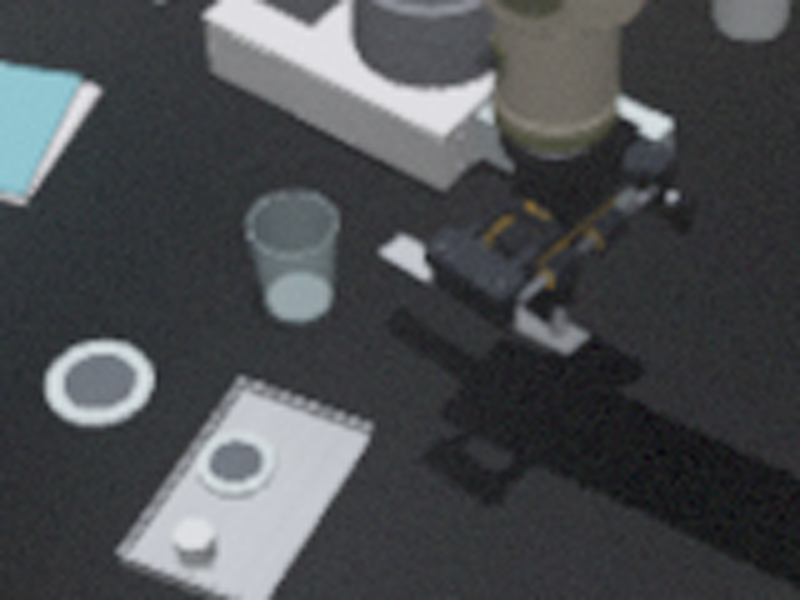

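View pics/s4.png

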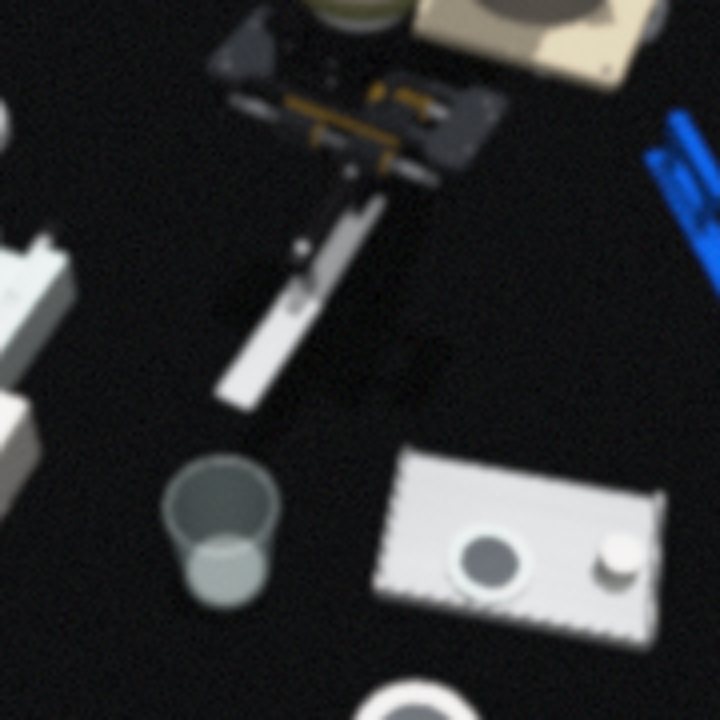

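```bash
python3 - <<'E'
from h import *
s=Cam("scene"); d=Cam("side"); st()
s.crop("s5.png",268,226,352,292,9); d.crop("d5.png",168,190,232,246,12)
def tri(a,ua,b,ub):
    L=[];
    for c,u in((a,ua),(b,ub)):
        dd=c.T[:3,:3]@np.array([(u[0]-c.cx)/c.f,(u[1]-c.cy)/c.f,1]); dd/=np.linalg.norm(dd); L.append((c.T[:3,3],dd))
    A=sum(np.eye(3)-np.outer(x,x) for o,x in L); B=sum((np.eye(3)-np.outer(x,x))@o for o,x in L)
    p=np.linalg.solve(A,B); return p.round(4),[round(float(np.linalg.norm(np.cross(p-o,x)))*1000,1) for o,x in L]
print("tip",tri(s,(180+232.5/4,120+401.5/4),d,(150+390/5,120+244/5)))
for c,roi in((s,(290,250,314,272)),(d,(188,200,208,222))):
    x0,y0,x1,y1=roi; g=cv2.cvtColor(c.im,cv2.COLOR_BGR2GRAY)[y0:y1,x0:x1]; m=cv2.resize(g,None,fx=8,fy=8,interpolation=cv2.INTER_CUBIC)
    _,b=cv2.threshold(m,0,255,cv2.THRESH_BINARY_INV+cv2.THRESH_OTSU)
    cs,_=cv2.findContours(b,cv2.RETR_EXTERNAL,cv2.CHAIN_APPROX_NONE)
    k=max((q for q in cs if cv2.pointPolygonTest(q,(float(m.shape[1]/2),float(m.shape[0]/2)),False)>0 ),key=cv2.contourArea,default=max(cs,key=cv2.contourArea)); e=cv2.fitEllipse(k)
    u=x0+(e[0][0]+.5)/8-.5; v=y0+(e[0][1]+.5)/8-.5; print(c.n,(u,v),e, c.plane(u,v,.012).round(4))
E
```

```text
t 6.48 p [ 0.462  -0.0063  0.1367] tilt [-2.1e-03 -6.0e-04 -1.0e+00] yaw 174.2 F [ 0.14 -0.26 -2.09] T [-0.011  0.088  0.03 ] w 0.0135
tip (array([ 0.6247, -0.0237,  0.087 ]), [1.2, 1.2])
scene (301.96505069732666, 260.073748588562) ((99.22040557861328, 84.0899887084961), (98.21952056884766, 113.44837951660156), 108.90042114257812) [0.6267 0.1709 0.012 ]
side (196.71058654785156, 211.8608980178833) ((73.1846923828125, 98.3871841430664), (60.456573486328125, 81.01314544677734), 84.3911361694336) [0.6273 0.1695 0.012 ]
```

View pics/s5.png

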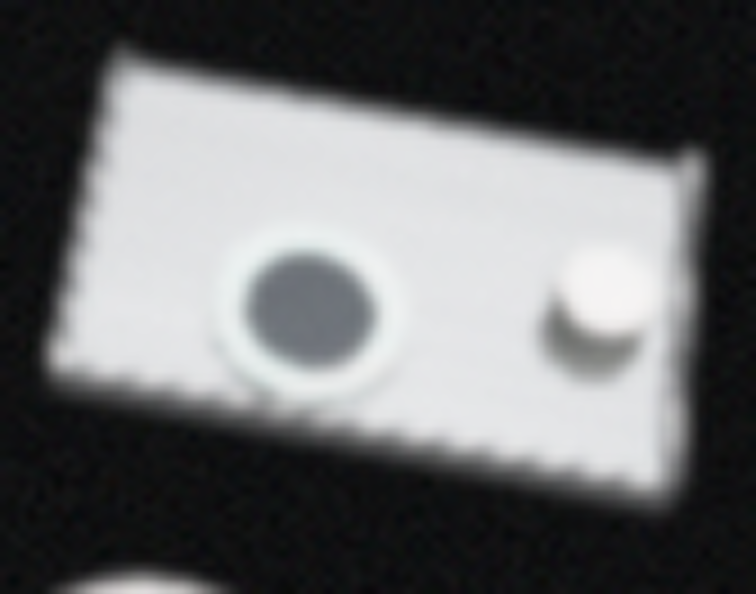

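View pics/d5.png

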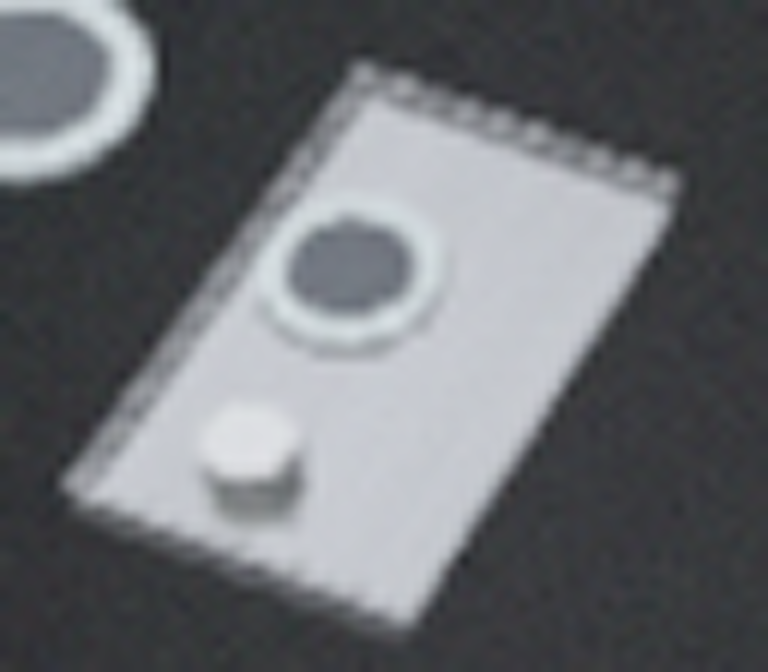

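```bash
python3 - <<'E'
from h import *
s=Cam("scene"); d=Cam("side")
S=lambda u,v,z:s.plane(268+u/9-.5+.5/9,226+v/9-.5+.5/9,z); D=lambda u,v,z:d.plane(168+u/12-.46,190+v/12-.46,z)
A=lambda a,b:round(np.degrees(np.arctan2(b[1]-a[1],b[0]-a[0])),2)
f1,f2=S(118,63,.005),S(685,162,.005); print("scene front",f1.round(4),f2.round(4),A(f1,f2)-90)
g1,g2=D(675,212,.005),D(415,615,.005); print("side front",g1.round(4),g2.round(4),A(g1,g2)-90)
# side: outer top edge of back rim and floor/rim line
b1,b2=D(355,68,.015),D(65,485,.015); print("side back rim outer top",b1.round(4),b2.round(4),A(b1,b2)-90)
b1,b2=D(372,110,.005),D(90,495,.005); print("side back rim foot(inner)",b1.round(4),b2.round(4),A(b1,b2)-90)
b1,b2=S(50,385,.015),S(670,505,.015); print("scene back rim outer top?",b1.round(4),b2.round(4),A(b1,b2)-90)
a=np.radians(12.5);x=np.array([np.cos(a),np.sin(a)]);y=np.array([-x[1],x[0]])
C=np.array([.627,.1702])
for p in (f1,f2,g1,g2,b1,b2,D(372,110,.005),D(90,495,.005)): print(((p[:2]-C)@x*1000).round(1),((p[:2]-C)@y*1000).round(1))
E
```

```text
scene front [0.5628 0.0829 0.005 ] [0.5231 0.2627 0.005 ] 12.480000000000004
side front [0.562  0.0864 0.005 ] [0.5281 0.2563 0.005 ] 11.260000000000005
side back rim outer top [0.6785 0.1068 0.015 ] [0.6407 0.2874 0.015 ] 11.819999999999993
side back rim foot(inner) [0.6685 0.1113 0.005 ] [0.6379 0.281  0.005 ] 10.230000000000004
scene back rim outer top? [0.6839 0.1081 0.015 ] [0.6453 0.2888 0.015 ] 12.049999999999997
-81.5 -71.3
-81.5 112.8
-81.6 -67.7
-77.9 105.4
42.1 -72.9
43.6 111.8
27.8 -66.5
34.6 105.8
```

```bash
python3 -c "
from h import *
go([0.409,.1238,0.085],192.2);st()"
```

```text
shift [66.0, 124.1, 52.0] turn -18.0 yaw0 174.2 t 6.58
t 6.58 p [ 0.4622 -0.0063  0.137 ] tilt [-1.6e-03 -5.0e-04 -1.0e+00] yaw 174.2 F [-0.49  0.01 -1.41] T [0.004 0.072 0.029] w 0.0133
```

```bash
python3 -m crank '[[-1,[15,22,5],-2],[-1,[32,50,15],-6],[-1,[50,85,25],-11],[-1,[61,110,38],-15],[-1,[66,124,48],-18],[-1,[66,124,52],-18],[-1,[66,124,52],-18],[-1,[66,124,52],-18],[-1,[66,124,52],-18]]' 60; python3 - <<'E'
from h import *
s=Cam("scene"); s.crop("s6.png",200,160,360,290,5)
d=Cam("side"); d.crop("d6.png",160,140,290,250,6);st()
E
```

```text
time: 7.33
ee_pos: [0.4104, 0.1226, 0.0863]
eef_rot: [-0.105, 0.994, -0.0, 0.0]
ft_force: [0.4, 0.1, -1.6]
width: 0.0135
t 7.43 p [0.4103 0.123  0.0864] tilt [ 7.e-04  3.e-04 -1.e+00] yaw -167.94 F [ 0.34  0.42 -0.59] T [0.002 0.088 0.013] w 0.0131
```

View pics/s6.png

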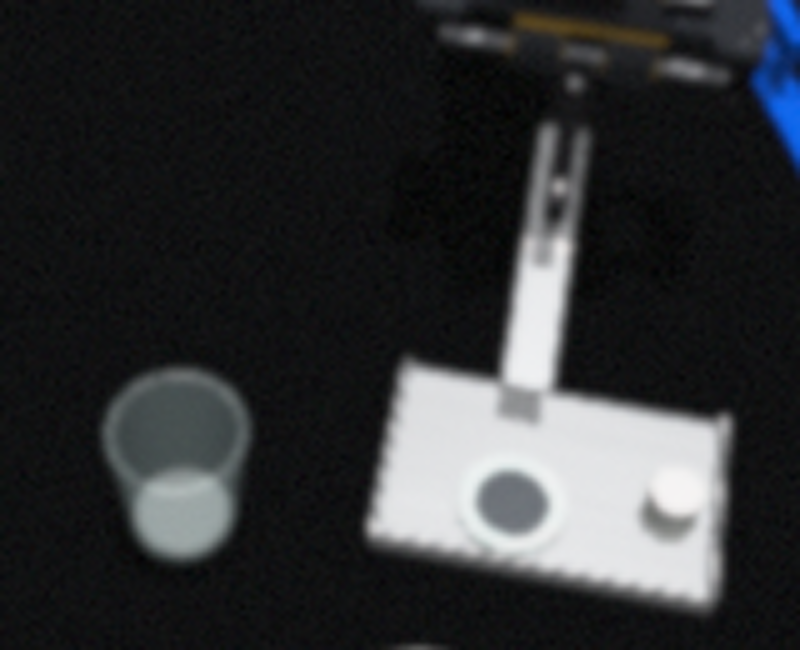

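View pics/d6.png

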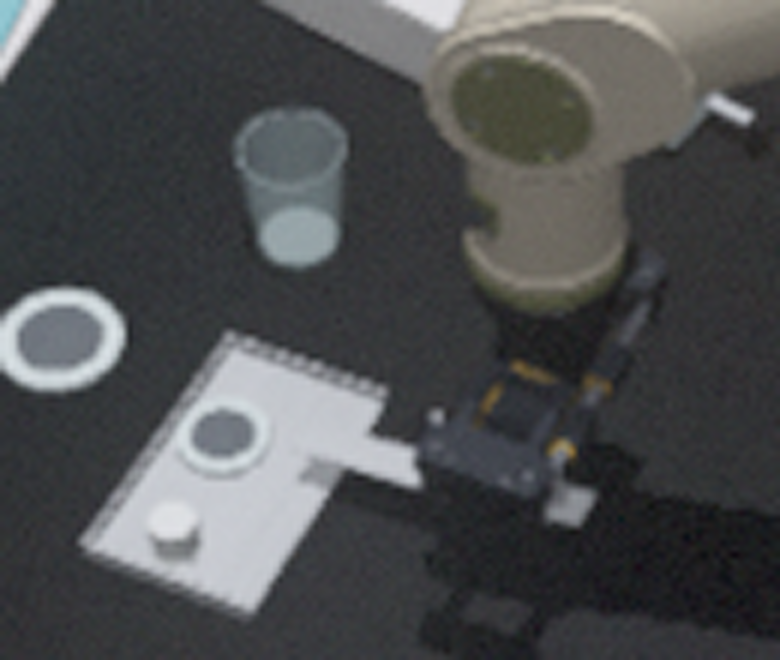

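The blade points squarely at the disc, with its tip over the front floor at scene crop (525,388). I'll check the lateral offset.

```bash
python3 - <<'E'
from h import *
s=Cam("scene"); st()
a=np.radians(12);x=np.array([np.cos(a),np.sin(a)]);y=np.array([-x[1],x[0]]);C=np.array([.627,.1705])
def rel(u,v,z):
    p=s.plane(200+u/5-.4,160+v/5-.4,z)[:2]-C; return (p@x*1000).round(1),(p@y*1000).round(1)
print("disc",rel(512,502,.012),"tip",rel(527,389,.036),"front screw",rel(560,186,.095),"tail-ish mid strip",rel(548,240,.055))
t=r.read_state()["ee_pos"][:2]-C; print("tcp",(t@x*1000),(t@y*1000))
E
```

```text
t 7.48 p [0.4102 0.1232 0.0863] tilt [ 7.e-04  4.e-04 -1.e+00] yaw -167.91 F [ 0.69  0.09 -1.77] T [ 0.059  0.05  -0.036] w 0.0136
disc (np.float64(-0.5), np.float64(0.5)) tip (np.float64(-59.4), np.float64(-1.2)) front screw (np.float64(-160.7), np.float64(-1.5)) tail-ish mid strip (np.float64(-151.8), np.float64(-2.3))
tcp -221.897997241905 -1.211229604422881
```

```bash
cat >> h.py <<'E'
def ft(n=4):
    F=[];T=[]
    for _ in range(n):
        s=r.read_state(); F.append(s["ft_force"]);T.append(s["torque"]); r.camera("wrist")
    s=r.read_state(); M=R.from_quat(s["eef_rot"]).as_matrix()
    F.append(s["ft_force"]);T.append(s["torque"])
    print("t",round(s["time"],2),"z",round(s["ee_pos"][2],4),"p",s["ee_pos"].round(4),"F(lifter fwd,left,up)",np.round(np.diag([-1,1,-1])@M.T@np.mean(F,0),2),"T tool y (+ tip load down)",np.round((M.T@np.mean(T,0))[1],3))
E
python3 -m crank '[[-1,[0,1.5,10],0],[-1,[0,1.5,20],0],[-1,[0,1.5,25],0],[-1,[0,1.5,25],0],[-1,[0,1.5,25],0]]'; python3 -c "
from h import *
ft()"
```

```text
time: 7.9
ee_pos: [0.4089, 0.125, 0.0603]
eef_rot: [-0.106, 0.994, -0.0, -0.001]
ft_force: [-0.1, -0.1, -1.4]
width: 0.0133
t 8.1 z 0.0612 p [0.4096 0.1254 0.0612] F(lifter fwd,left,up) [-0.53  0.07 -1.49] T tool y (+ tip load down) 0.069
```

```bash
python3 -m crank '[[-1,[0,0,1.5],0],[-1,[0,0,3],0],[-1,[0,0,3],0]]' | grep -E "force|pos"; python3 -c "
from h import *
ft(3)"; python3 -m crank '[[-1,[0,0,0.5],0],[-1,[0,0,1],0],[-1,[0,0,1],0]]'| grep -E "force|pos"; python3 -c "
from h import *
ft(3)"
```

```text
ee_pos: [0.4092, 0.1253, 0.0577]
ft_force: [-0.0, -0.8, -1.0]
t 8.5 z 0.0579 p [0.4093 0.1253 0.0579] F(lifter fwd,left,up) [-0.04 -0.1  -1.23] T tool y (+ tip load down) 0.065
ee_pos: [0.4093, 0.1253, 0.0569]
ft_force: [0.5, 0.6, -2.3]
t 8.9 z 0.0569 p [0.4093 0.1253 0.0569] F(lifter fwd,left,up) [-0.23 -0.01 -1.7 ] T tool y (+ tip load down) 0.063
```

```bash
for i in 1 2; do :; done; python3 -m crank '[[-1,[0,0,0.7],0],[-1,[0,0,0.7],0],[-1,[0,0,0.7],0]]'| grep -E "force|pos"; python3 -c "
from h import *
ft(3)"; python3 -m crank '[[-1,[0,0,0.7],0],[-1,[0,0,0.7],0],[-1,[0,0,0.7],0]]'| grep -E "force|pos"; python3 -c "
from h import *
ft(3)"
```

```text
ee_pos: [0.4093, 0.1253, 0.0562]
ft_force: [0.2, -0.1, -2.0]
t 9.3 z 0.0562 p [0.4093 0.1253 0.0562] F(lifter fwd,left,up) [-0.11 -0.08 -1.75] T tool y (+ tip load down) 0.073
ee_pos: [0.4093, 0.1253, 0.0555]
ft_force: [-0.6, -0.7, -0.7]
t 9.7 z 0.0555 p [0.4093 0.1253 0.0555] F(lifter fwd,left,up) [ 0.22 -0.24 -1.57] T tool y (+ tip load down) 0.071
```

```bash
python3 -m crank '[[-1,[0,0,0.7],0],[-1,[0,0,0.7],0]]'| grep -E "force|pos"; python3 -c "
from h import *
ft(3)"; python3 -m crank '[[-1,[0,0,0.7],0],[-1,[0,0,0.7],0]]'| grep -E "force|pos"; python3 -c "
from h import *
ft(3)"
```

```text
ee_pos: [0.4093, 0.1253, 0.0547]
ft_force: [0.1, -0.2, -1.6]
t 10.02 z 0.0548 p [0.4093 0.1253 0.0548] F(lifter fwd,left,up) [-0.14 -0.39 -1.45] T tool y (+ tip load down) 0.069
ee_pos: [0.4093, 0.1253, 0.054]
ft_force: [-0.6, -0.5, -1.9]
t 10.33 z 0.0541 p [0.4093 0.1253 0.0541] F(lifter fwd,left,up) [-0.23 -0.63 -1.45] T tool y (+ tip load down) 0.091
```

```bash
python3 -m crank '[[-1,[0,0,0.6],0],[-1,[0,0,0.6],0]]'| grep -E "force|pos"; python3 -c "
from h import *
ft(3)"; python3 -m crank '[[-1,[0,0,0.6],0],[-1,[0,0,0.6],0]]'| grep -E "force|pos"; python3 -c "
from h import *
ft(3)
d=Cam('side'); d.crop('d7.png',170,180,250,240,9); c=Cam('scene'); c.crop('s7.png',270,210,340,280,8)"
```

```text
ee_pos: [0.4093, 0.1253, 0.0535]
ft_force: [0.8, 0.5, -0.7]
t 10.65 z 0.0535 p [0.4093 0.1253 0.0535] F(lifter fwd,left,up) [ 0.15 -0.14 -1.45] T tool y (+ tip load down) 0.042
ee_pos: [0.4093, 0.1253, 0.0529]
ft_force: [0.0, 0.3, -1.1]
t 10.97 z 0.0529 p [0.4093 0.1253 0.0529] F(lifter fwd,left,up) [ 0.09  0.11 -1.  ] T tool y (+ tip load down) 0.003
```

View pics/d7.png

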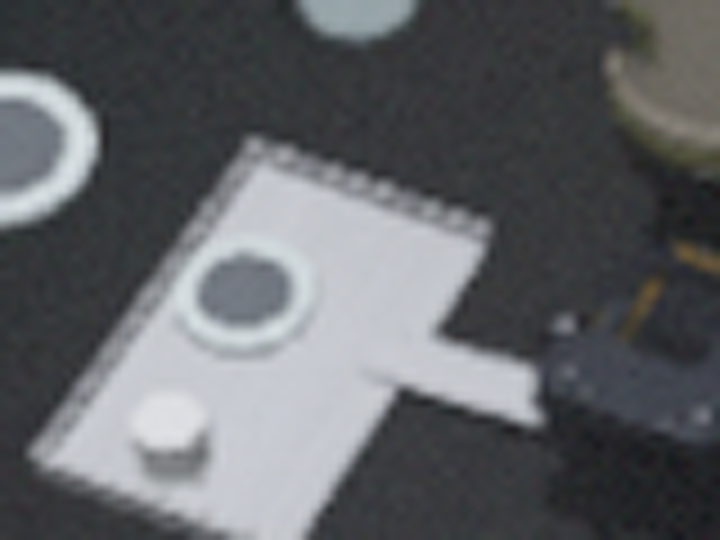

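View pics/s7.png

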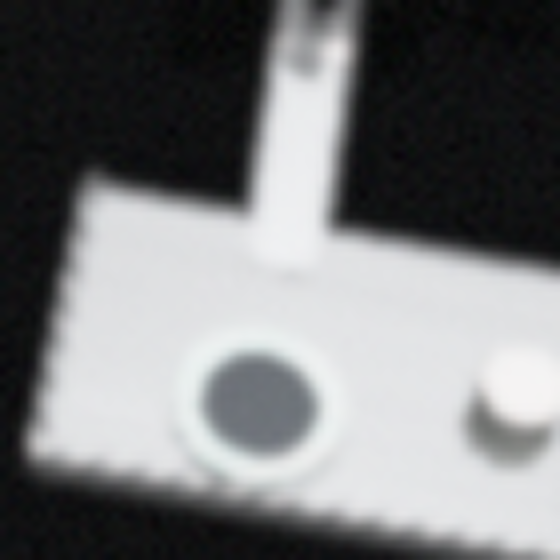

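```bash
python3 -m crank '[[-1,[-2,0,0.8],0],[-1,[-7,0,0.8],0],[-1,[-13,0,0.8],0],[-1,[-18,0,0.8],0],[-1,[-22,0,0.8],0],[-1,[-24,0,0.8],0],[-1,[-24,0,0.8],0]]'| grep -E "force|pos"; python3 -c "
from h import *
ft(3);st()"
```

```text
ee_pos: [0.4334, 0.1304, 0.0521]
ft_force: [1.2, 0.3, -1.5]
t 11.8 z 0.0521 p [0.4327 0.1303 0.0521] F(lifter fwd,left,up) [ 0.54 -0.13 -0.68] T tool y (+ tip load down) -0.183
t 11.8 p [0.4327 0.1303 0.0521] tilt [ 0.  0. -1.] yaw -167.81 F [ 0.74  0.28 -0.  ] T [ 0.045 -0.167 -0.002] w 0.0132
```

```bash
python3 -m crank '[[-1,[-2,0,0],0],[-1,[-4,0,0],0],[-1,[-6,0,0],0],[-1,[-8,0,0],0],[-1,[-10,0,0],0],[-1,[-11,0,0],0],[-1,[-12,0,0],0],[-1,[-12,0,0],0]]'| grep -E "force|pos"; python3 -c "
from h import *
ft(2)
d=Cam('side'); d.crop('d8.png',170,180,250,240,9); c=Cam('scene'); c.crop('s8.png',270,210,340,280,8)"
```

```text
ee_pos: [0.4447, 0.1329, 0.0521]
ft_force: [-0.3, -0.4, -0.8]
t 12.57 z 0.0522 p [0.4447 0.1329 0.0522] F(lifter fwd,left,up) [ 0.39 -0.24 -0.75] T tool y (+ tip load down) -0.155
```

View pics/d8.png

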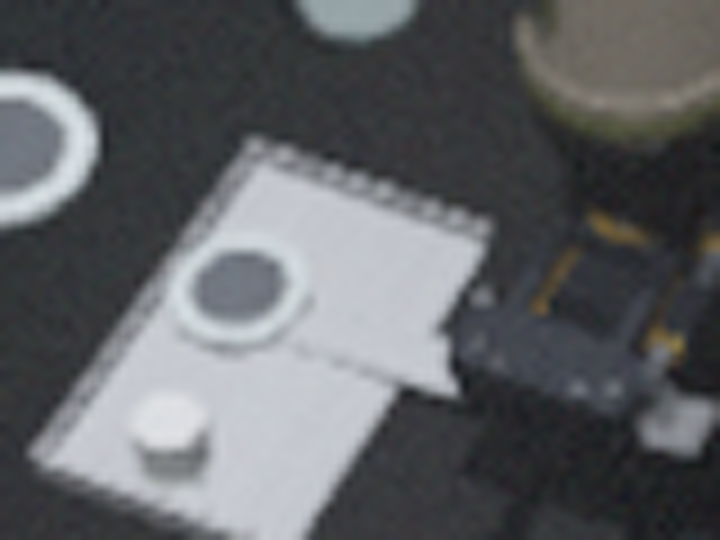

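View pics/s8.png

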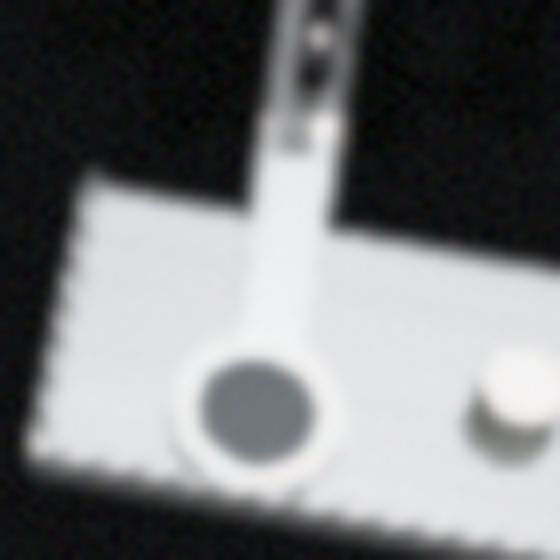

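```bash
python3 - <<'E'
from h import *
s=Cam("scene"); 
a=np.radians(12);x=np.array([np.cos(a),np.sin(a)]);y=np.array([-x[1],x[0]]);C=np.array([.627,.1705])
rel=lambda u,v,z:[round(float((s.plane(u,v,z)[:2]-C)@k*1000),1) for k in(x,y)]
g=cv2.cvtColor(s.im,cv2.COLOR_BGR2GRAY).astype(float)
for v in (228,230,232,234,235):
    row=g[v,285:325]; h=(row.max()+20)/2; i=np.where(row>h)[0]; a0,b0=i[0],i[-1]
    e0=285+a0-(row[a0]-h)/(row[a0]-row[a0-1]); e1=285+b0+(row[b0]-h)/(row[b0]-row[b0+1])
    for z in(.010,.018): print(v,round(e0,2),round(e1,2),z,rel((e0+e1)/2,v,z))
g2=cv2.resize(s.im[253:270,293:312],None,fx=8,fy=8,interpolation=cv2.INTER_CUBIC); _,b=cv2.threshold(cv2.cvtColor(g2,cv2.COLOR_BGR2GRAY),0,255,cv2.THRESH_BINARY_INV+cv2.THRESH_OTSU)
cs,_=cv2.findContours(b,0,1); e=cv2.fitEllipse(max(cs,key=cv2.contourArea)); print("disc",e,rel(293+(e[0][0]+.5)/8-.5,253+(e[0][1]+.5)/8-.5,.0125))
st()
E
```

```text
228 301.7 312.16 0.01 [-110.0, 1.3]
228 301.7 312.16 0.018 [-104.5, 1.0]
230 301.39 311.68 0.01 [-102.7, 1.0]
230 301.39 311.68 0.018 [-97.3, 0.7]
232 301.13 311.5 0.01 [-95.6, 1.2]
232 301.13 311.5 0.018 [-90.2, 0.9]
234 284.73 311.24 0.01 [-83.5, -21.8]
234 284.73 311.24 0.018 [-78.3, -21.8]
235 284.59 311.05 0.01 [-80.0, -21.8]
235 284.59 311.05 0.018 [-74.8, -21.9]
disc ((72.83440399169922, 67.58193969726562), (98.92552185058594, 112.19619750976562), 108.06385040283203) [3.1, -0.0]
t 12.72 p [0.4446 0.1329 0.0522] tilt [ 3.e-04  2.e-04 -1.e+00] yaw -167.8 F [ 0.02  0.18 -0.82] T [ 0.061 -0.195 -0.041] w 0.0133
```

```bash
python3 -m crank '[[-1,[-1.5,0,0],0],[-1,[-3,0,0],0],[-1,[-4.5,0,0],0],[-1,[-6,0,0],0],[-1,[-7.5,0,0],0],[-1,[-9,0,0],0],[-1,[-10.5,0,0],0],[-1,[-12,0,0],0],[-1,[-12,0,0],0]]'| grep -E "force|pos"; python3 -c "
from h import *
ft(2)
d=Cam('side'); d.crop('d9.png',170,180,250,240,9); c=Cam('scene'); c.crop('s9.png',270,210,340,280,8)"
```

```text
ee_pos: [0.4566, 0.1355, 0.0522]
ft_force: [0.5, -0.4, -1.8]
t 13.57 z 0.0522 p [0.4565 0.1355 0.0522] F(lifter fwd,left,up) [ 0.35  0.11 -1.32] T tool y (+ tip load down) -0.162
```

View pics/d9.png

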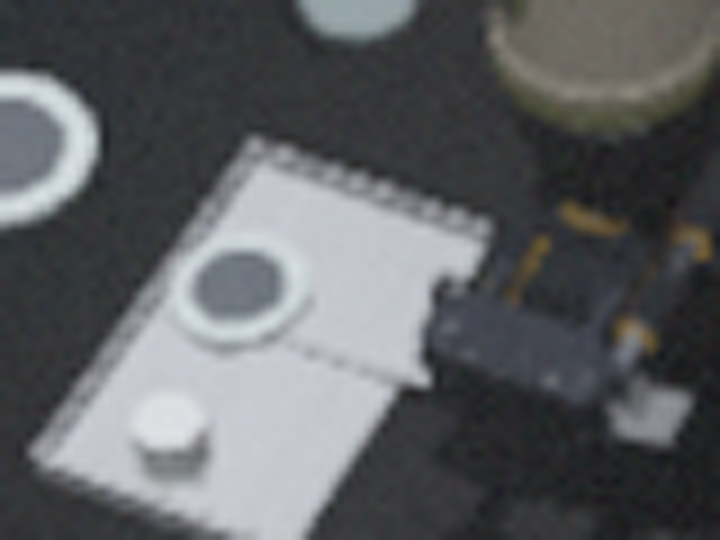

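View pics/s9.png

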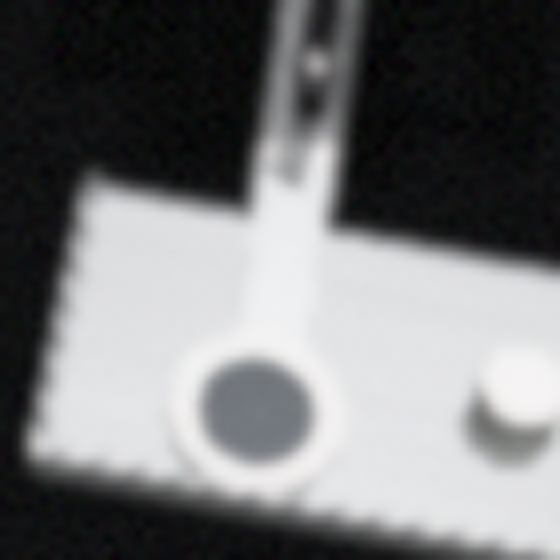

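```bash
python3 -m crank '[[-1,[-1.5,0,0],0],[-1,[-3.5,0,0],0],[-1,[-5.5,0,0],0],[-1,[-7.5,0,0],0],[-1,[-9.5,0,0],0],[-1,[-11.5,0,0],0],[-1,[-13.5,0,0],0],[-1,[-15.5,0,0],0],[-1,[-17.5,0,0],0],[-1,[-19,0,0],0],[-1,[-20,0,0],0],[-1,[-20,0,0],0]]'| grep -E "force|pos"; python3 -c "
from h import *
ft(2)
d=Cam('side'); d.crop('d10.png',170,180,250,240,9)"
```

```text
ee_pos: [0.476, 0.1397, 0.0521]
ft_force: [0.4, -0.9, -0.6]
t 14.77 z 0.0522 p [0.476  0.1397 0.0522] F(lifter fwd,left,up) [ 0.39 -0.2  -0.88] T tool y (+ tip load down) -0.182
```

View pics/d10.png

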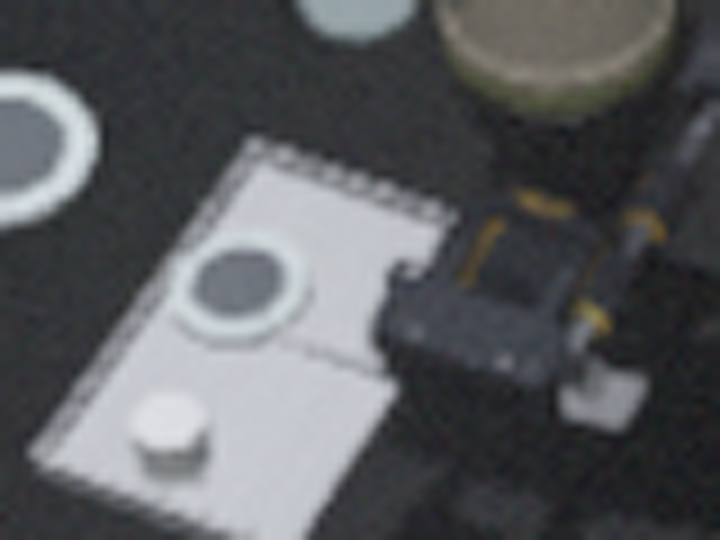

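```bash
python3 -m crank '[[-1,[-1.5,0,0],0],[-1,[-3.5,0,0],0],[-1,[-5.5,0,0],0],[-1,[-7.5,0,0],0],[-1,[-9.5,0,0],0],[-1,[-11.5,0,0],0],[-1,[-13.5,0,0],0],[-1,[-15,0,0],0],[-1,[-16,0,0],0],[-1,[-17,0,0],0],[-1,[-17,0,0],0]]'| grep -E "force|pos"; python3 -c "
from h import *
ft(3)
d=Cam('side'); d.crop('d11.png',170,180,250,240,9)"
```

```text
ee_pos: [0.4926, 0.1433, 0.0521]
ft_force: [-0.2, -0.2, -1.3]
t 15.88 z 0.0522 p [0.4926 0.1433 0.0522] F(lifter fwd,left,up) [ 0.25  0.21 -0.72] T tool y (+ tip load down) -0.145
```

View pics/d11.png

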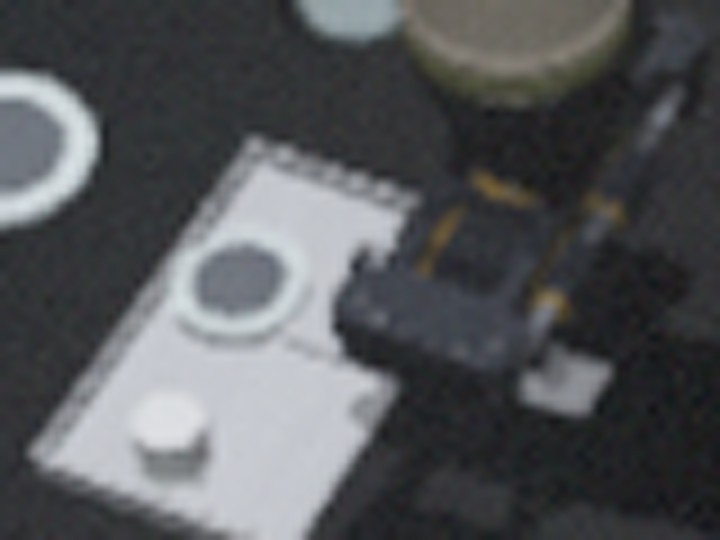

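```bash
python3 -m crank '[[-1,[0,0,-1],0],[-1,[0,0,-2.5],0],[-1,[0,0,-5],0],[-1,[0.5,0,-8],0],[-1,[1,0,-12],0],[-1,[1,0,-17],0],[-1,[1,0,-23],0],[-1,[1,0,-29],0],[-1,[1,0,-34],0],[-1,[1,0,-38],0],[-1,[1,0,-40],0],[-1,[1,0,-40],0]]'| grep -E "force|pos"; python3 -c "
from h import *
ft(2)
d=Cam('side'); d.crop('d12.png',150,160,250,240,8);c=Cam('scene'); c.crop('s12.png',250,190,350,280,8)"
```

```text
ee_pos: [0.4917, 0.1432, 0.0927]
ft_force: [-0.0, 0.1, -1.8]
t 17.03 z 0.092 p [0.4913 0.143  0.092 ] F(lifter fwd,left,up) [ 0.11 -0.1  -2.09] T tool y (+ tip load down) 0.204
```

View pics/d12.png

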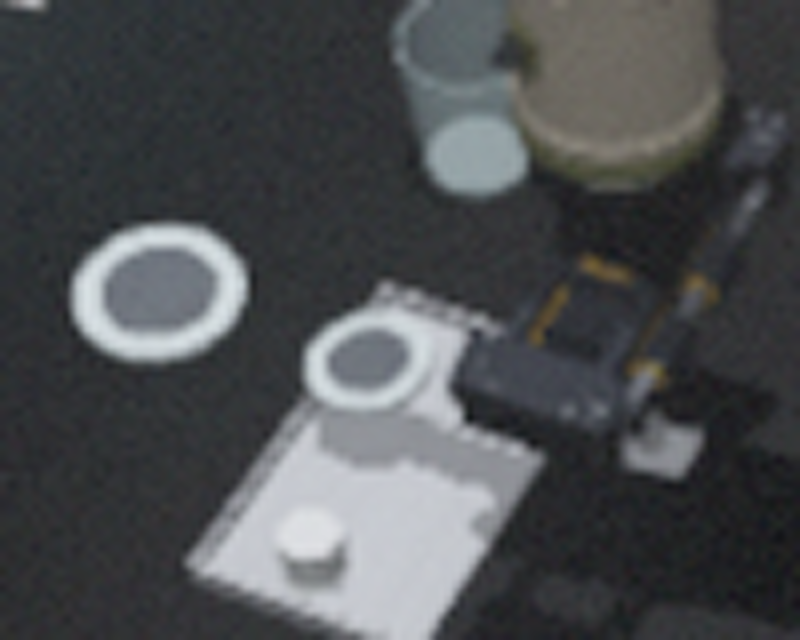

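View pics/s12.png

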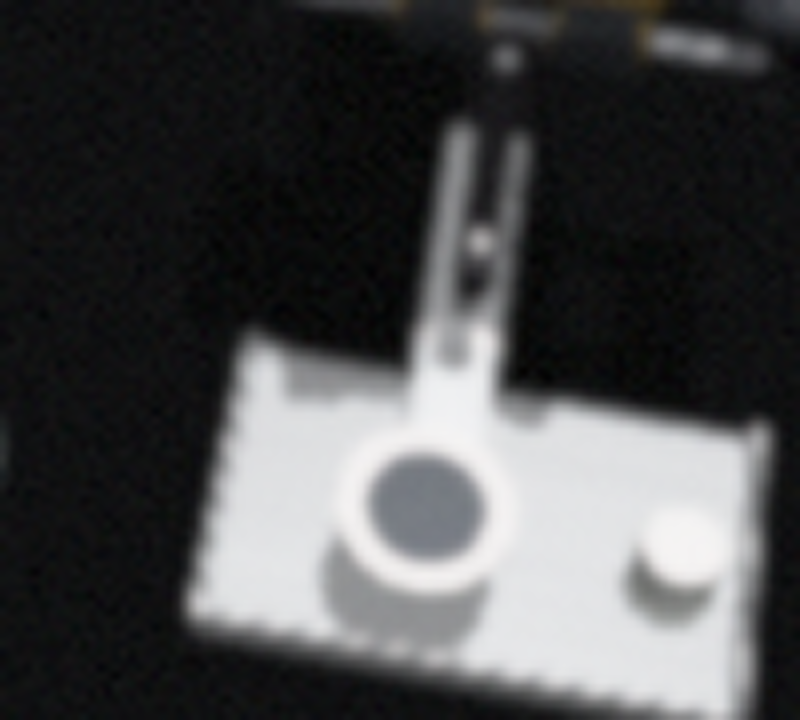

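The disc sits well on the blade, well clear of the tray. Next I'll measure the drawer and the white bottle.

```bash
python3 - <<'E'
from h import *
s=Cam("scene"); d=Cam("side"); s.crop("s13.png",150,165,210,225,12); d.crop("d13.png",235,120,295,170,13); s.crop("s13b.png",70,120,150,200,6)
E
```

```text
(no output)
```

View pics/s13.png

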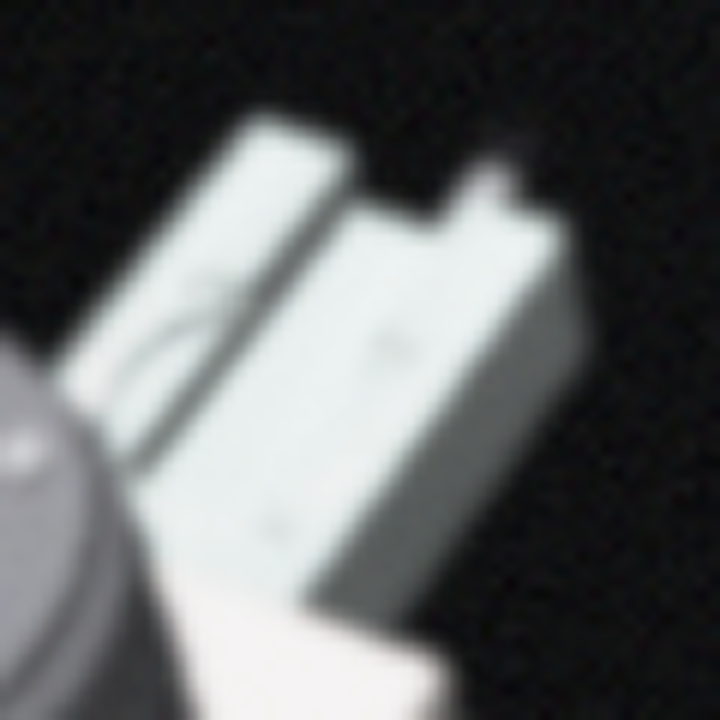

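View pics/d13.png

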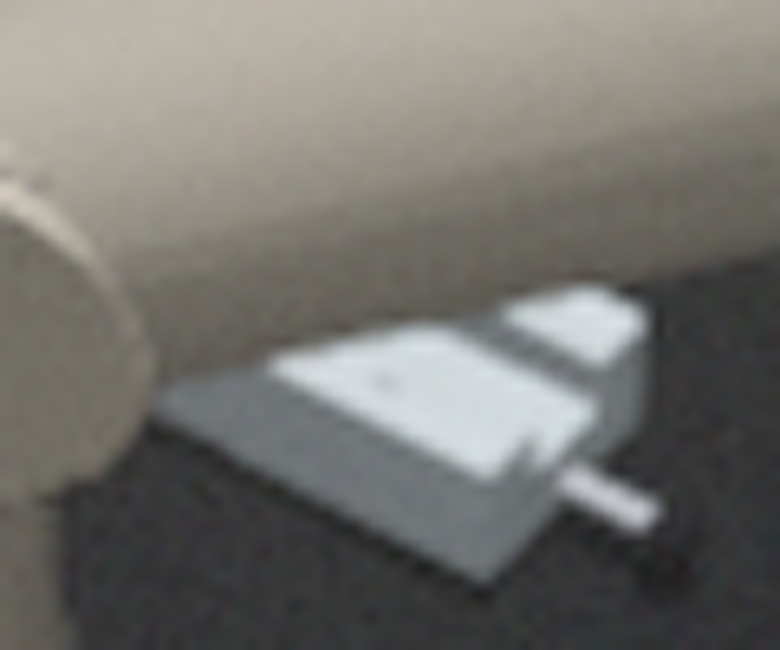

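View pics/s13b.png

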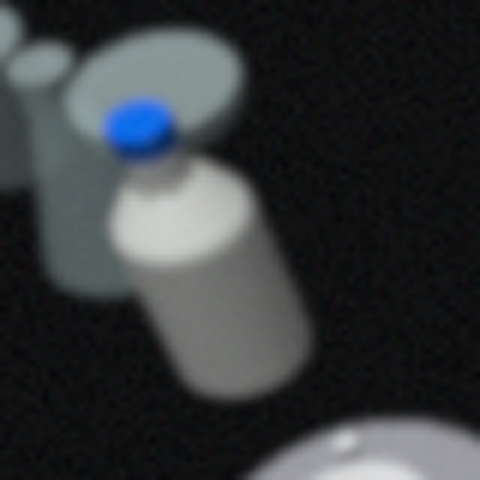

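```bash
python3 - <<'E'
from h import *
s=Cam("scene"); d=Cam("side")
S=lambda u,v,z:s.plane(150+u/12-.46,165+v/12-.46,z); D=lambda u,v,z:d.plane(235+u/13-.46,120+v/13-.46,z)
A=lambda a,b:round(np.degrees(np.arctan2(b[1]-a[1],b[0]-a[0])),2)
l,rr,rb=S(252,112,.06),S(574,222,.06),S(300,600,.06); print("scene",l.round(4),rr.round(4),rb.round(4),"w",np.linalg.norm(l-rr),"front ang",A(l,rr)-90,"side ang",A(rr,rb))
lb=S(60,372,.06);print("left edge",lb.round(4),A(l,lb)); mb=S(130,480,.06)
m1,m2=S(355,190,.06),S(140,478,.06);print("slot right edge",m1.round(4),m2.round(4),A(m1,m2))
l2,r2,rb2=D(650,320,.06),D(490,478,.06),D(270,365,.06); print("side",l2.round(4),r2.round(4),rb2.round(4),np.linalg.norm(l2-r2),A(r2,l2)-90,A(r2,rb2))
k=D(672,555,.022); print("knob side",k.round(4), "scene",S(522,135,.022).round(4))
print("white base",s.plane(70+248/6,120+365/6,0).round(3),"top",s.plane(70+140/6,120+118/6,.17).round(3))
print("house front right top",S(450,660,.076).round(4))
print("beakers left etc", s.plane(62,135,0).round(3),s.plane(85,165,0).round(3))
E
```

```text
scene [ 0.5366 -0.3021  0.06  ] [ 0.535  -0.2066  0.06  ] [ 0.6651 -0.2054  0.06  ] w 0.09550478111566572 front ang 0.980000000000004 side ang 0.52
left edge [ 0.6303 -0.2971  0.06  ] 3.04
slot right edge [ 0.5488 -0.2632  0.06  ] [ 0.65   -0.2605  0.06  ] 1.54
side [ 0.5379 -0.2991  0.06  ] [ 0.5388 -0.2084  0.06  ] [ 0.6248 -0.2089  0.06  ] 0.09076643815270347 -180.53 -0.37
knob side [ 0.4923 -0.2467  0.022 ] scene [ 0.4868 -0.2564  0.022 ]
white base [ 0.601 -0.502  0.   ] top [ 0.592 -0.508  0.17 ]
house front right top [ 0.6742 -0.156   0.076 ]
beakers left etc [ 0.495 -0.812  0.   ] [ 0.58 -0.63  0.  ]
```

```bash
python3 -m crank '[[-1,[0,0,-4],0],[-1,[0,0,-12],0],[-1,[0,0,-24],0],[-1,[0,0,-40],0],[-1,[0,0,-60],0],[-1,[0,0,-82],0],[-1,[0,0,-104],0],[-1,[0,0,-126],0],[-1,[0,0,-144],0],[-1,[0,0,-156],0],[-1,[0,0,-164],0],[-1,[0,0,-168],0]]'| grep -E "force|pos"; python3 -c "
from h import *
go([0.55,-.18,0.26],180.8);ft(1)
c=Cam('scene'); c.crop('s14.png',230,100,350,270,4)"
```

```text
ee_pos: [0.4916, 0.1431, 0.2612]
ft_force: [0.5, 0.3, -2.1]
shift [11.2, -328.1, 1.0] turn 11.4 yaw0 -167.8 t 18.33
t 18.38 z 0.2611 p [0.4916 0.1431 0.2611] F(lifter fwd,left,up) [ 0.01  0.09 -1.91] T tool y (+ tip load down) 0.188
```

View pics/s14.png

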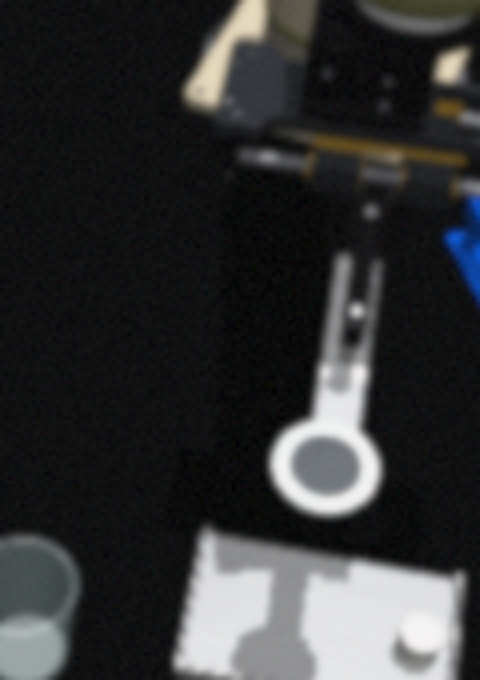

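```bash
python3 -m crank '[[-1,[0,-4,0],0],[-1,[0,-12,0],0],[-1,[0,-24,0],0],[-1,[0,-40,0],0],[-1,[1,-60,0],0],[-1,[2,-84,0],0],[-1,[3,-110,0],0],[-1,[4,-138,0],0],[-1,[5,-166,0],0],[-1,[6,-194,0],0],[-1,[7,-222,0],0.4],[-1,[8,-248,0],1.2]]'| grep -E "force|pos"; python3 -m crank '[[-1,[1,-24,0],1.2],[-1,[2,-44,0],2.8],[-1,[3,-60,0],4.6],[-1,[3,-71,0],6.4],[-1,[3,-78,0],8],[-1,[3,-80,0],9.2],[-1,[3,-80,0],10],[-1,[3,-80,0],10.2],[-1,[3,-80,0],10.2],[-1,[3,-80,0],10.2]]'| grep -E "force|pos"; python3 -c "
from h import *
go([0.55,-.18,0.26],180.8);ft(1);st()
c=Cam('scene'); c.crop('s15.png',80,90,280,270,4)
c=Cam('wrist'); c.crop('w15.png',0,0,512,384,1.5)"
```

```text
ee_pos: [0.5355, -0.1043, 0.2598]
ft_force: [0.7, -0.8, -2.6]
ee_pos: [0.5485, -0.1792, 0.2601]
ft_force: [0.0, -0.6, -2.2]
shift [-1.5, -0.8, 0.1] turn 0.1 yaw0 -179.1 t 20.27
t 20.32 z 0.2601 p [ 0.5484 -0.1794  0.2601] F(lifter fwd,left,up) [-0.32  0.29 -2.05] T tool y (+ tip load down) 0.13
t 20.32 p [ 0.5484 -0.1794  0.2601] tilt [ 2.e-04  4.e-04 -1.e+00] yaw -179.12 F [-0.69  1.16 -1.86] T [0.026 0.144 0.034] w 0.0133
```

View pics/s15.png

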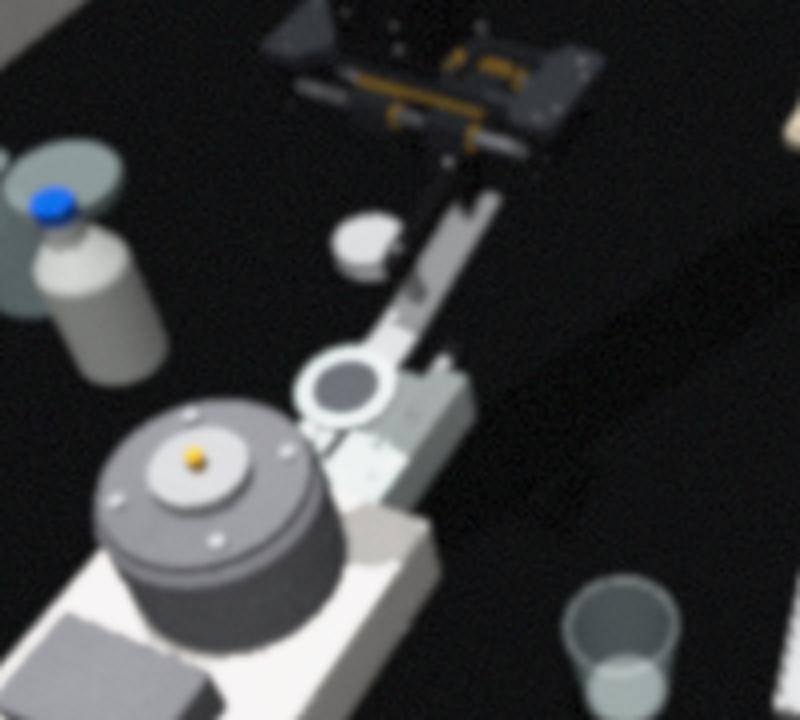

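View pics/w15.png

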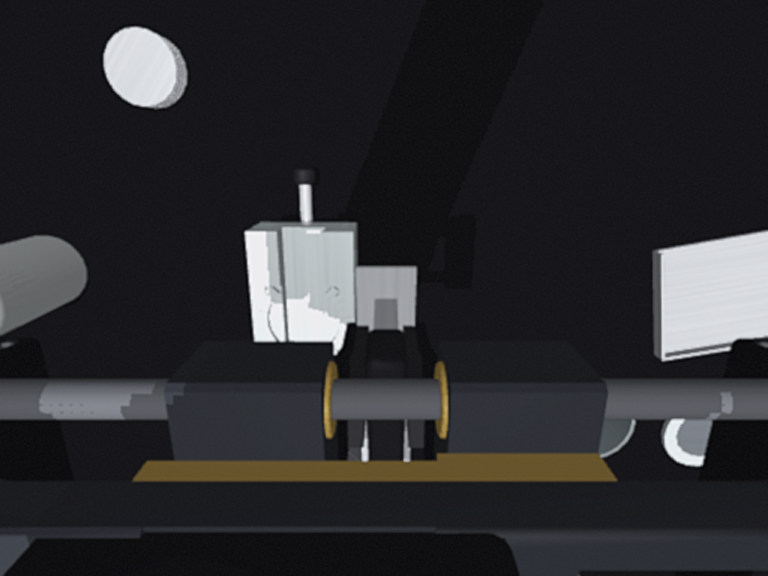

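The wrist view shows the drawer from above, with its front corners near (245,231) and (357,224), the knob at (304,174) and part of the recess arc at about (270,310). I'll zoom in.

```bash
python3 -c "
from h import *
c=Cam('wrist'); st(); c.crop('w16.png',155,105,245,235,5)"
```

```text
t 20.47 p [ 0.5483 -0.1798  0.2602] tilt [ 1.e-04  3.e-04 -1.e+00] yaw -179.16 F [ 0.36  0.07 -1.65] T [-0.006  0.203  0.002] w 0.0135
```

View pics/w16.png

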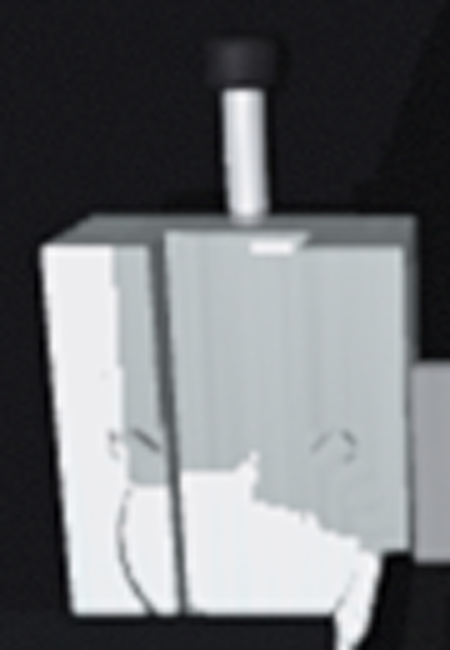

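```bash
python3 -c "
from h import *
w=Cam('wrist'); st()
W=lambda u,v,z:w.plane(155+u/5-.4,105+v/5-.4,z)
A=lambda a,b:round(np.degrees(np.arctan2(b[1]-a[1],b[0]-a[0])),2)
a,b,c,d_=W(42,246,.06),W(405,246,.06),W(75,612,.06),W(408,550,.06)
print(a.round(4),b.round(4),c.round(4),'w',np.linalg.norm(a-b).round(4),'ang',A(a,b)-90,A(a,c),A(b,d_)); m=W(149,243,.06); m2=W(182,612,.06) ;print('slot L top',m.round(4),W(183,612,.06-.0).round(4),A(m,m2))
print('knob',W(241,40,.022).round(4), W(250,215,.022).round(4))
print('recess left arc leftmost',W(119,540,.06).round(4), 'start',W(130,490,.06).round(4),W(158,612,.06).round(4))
s=Cam('scene'); print('dishes',s.plane(80+368/4,90+235/4,.024).round(3))
"
```

```text
t 20.52 p [ 0.5483 -0.1799  0.2602] tilt [ 1.e-04  2.e-04 -1.e+00] yaw -179.17 F [-0.34 -0.84 -1.63] T [ 0.008  0.198 -0.065] w 0.0133
[ 0.5385 -0.2983  0.06  ] [ 0.5373 -0.2074  0.06  ] [ 0.6385 -0.2971  0.06  ] w 0.0909 ang 0.7999999999999972 0.68 0.19
slot L top [ 0.5374 -0.2715  0.06  ] [ 0.6381 -0.268   0.06  ] 1.84
knob [ 0.4896 -0.2533  0.022 ] [ 0.5364 -0.2526  0.022 ]
recess left arc leftmost [ 0.6174 -0.2839  0.06  ] start [ 0.6032 -0.2802  0.06  ] [ 0.6382 -0.2747  0.06  ]
dishes [ 0.408 -0.387  0.024]
```

```bash
cat >> h.py <<'E'
def tri(a,ua,b,ub):
    L=[]
    for c,u in((a,ua),(b,ub)):
        dd=c.T[:3,:3]@np.array([(u[0]-c.cx)/c.f,(u[1]-c.cy)/c.f,1]); L.append((c.T[:3,3],dd/np.linalg.norm(dd)))
    A=sum(np.eye(3)-np.outer(x,x) for o,x in L); B=sum((np.eye(3)-np.outer(x,x))@o for o,x in L)
    p=np.linalg.solve(A,B); return p,[round(float(np.linalg.norm(np.cross(p-o,x)))*1000,1) for o,x in L]
def ell(c,u,v,h=12,k=8):
    x0,y0=int(u)-h,int(v)-h; g=cv2.resize(cv2.cvtColor(c.im,cv2.COLOR_BGR2GRAY)[y0:y0+2*h,x0:x0+2*h],None,fx=k,fy=k,interpolation=cv2.INTER_CUBIC)
    _,b=cv2.threshold(g,0,255,cv2.THRESH_BINARY_INV+cv2.THRESH_OTSU); cs,_=cv2.findContours(b,cv2.RETR_LIST,cv2.CHAIN_APPROX_NONE)
    q=[z for z in cs if cv2.pointPolygonTest(z,(h*k,h*k),False)>0]; e=cv2.fitEllipse(min(q,key=cv2.contourArea)); return (x0+(e[0][0]+.5)/k-.5,y0+(e[0][1]+.5)/k-.5),e[1]
E
python3 -c "
from h import *
d=Cam('side'); s=Cam('scene'); st()
d.crop('d17.png',180,60,300,170,6)
(u,e)=ell(s,166.7,186.7); print(u,e)
for z in(.205,.215,.225): print(s.plane(*u,z).round(4))
"
```

```text
t 20.67 p [ 0.5483 -0.1801  0.2601] tilt [ 0.e+00  1.e-04 -1.e+00] yaw -179.2 F [ 0.21 -0.09 -2.44] T [0.011 0.215 0.036] w 0.0133
(165.70166206359863, 186.04614543914795) (90.46944427490234, 123.71589660644531)
[ 0.6784 -0.193   0.205 ]
[ 0.6848 -0.1865  0.215 ]
[ 0.6913 -0.18    0.225 ]
```

View pics/d17.png

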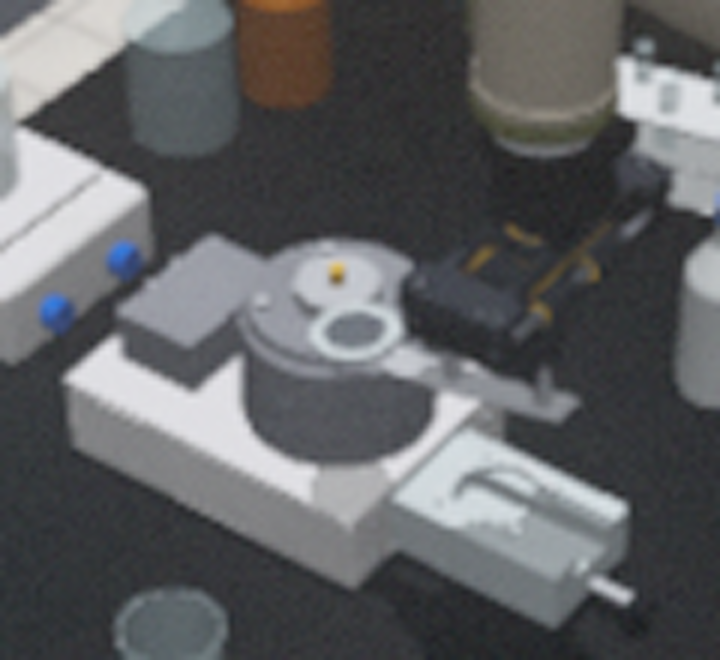

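```bash
python3 -c "
from h import *
d=Cam('side'); s=Cam('scene'); st()
us,_=ell(s,166,187); ud,e=ell(d,180+356/6,60+332/6); print(us,ud,e)
p,er=tri(s,us,d,ud); print('disc top',p.round(4),er)
t=r.read_state(); M=R.from_quat(t['eef_rot']).as_matrix(); print('tool frame mm',(M.T@(p-t['ee_pos'])*1000).round(1))
print('seat proj in d17', (d.proj([.618,-.252,.06])-[180,60])*6, 'drawer FR corner', (d.proj([.5373,-.2074,.06])-[180,60])*6,(d.proj([.5385,-.2983,.06])-[180,60])*6)
"
```

```text
t 20.77 p [ 0.5483 -0.1802  0.2601] tilt [ 0.e+00  1.e-04 -1.e+00] yaw -179.2 F [-0.36 -0.12 -2.75] T [-0.003  0.157 -0.051] w 0.0134
(165.65782928466797, 186.05257606506348) (238.75383377075195, 114.54194355010986) (38.29888916015625, 70.11128997802734)
disc top [ 0.6889 -0.1829  0.2217] [0.6, 0.6]
tool frame mm [-140.5   -4.7   38.4]
seat proj in d17 [495.42885573 495.56565832] drawer FR corner [554.38194012 579.58057905] [625.92362297 505.27654906]
```

```bash
python3 -c "
from h import *
go([0.4775,-.2505,0.26],180.6)"
```

```text
shift [71.8, -69.3, 0.1] turn 0.2 yaw0 -179.2 t 20.77
```

```bash
python3 -m crank '[[-1,[3,-3,0],0],[-1,[9,-9,0],0],[-1,[18,-17,0],0],[-1,[28,-27,0],0],[-1,[39,-38,0],0],[-1,[50,-49,0],0],[-1,[60,-58,0],0.2],[-1,[67,-65,0],0.2],[-1,[71,-68.5,0],0.2],[-1,[72,-69.5,0],0.2],[-1,[72,-69.5,0],0.2]]'| grep -E "pos"; python3 -m crank '[[-1,[0,0,4],0],[-1,[0,0,12],0],[-1,[0,0,24],0],[-1,[0,0,40],0],[-1,[0,0,58],0],[-1,[0,0,76],0],[-1,[0,0,94],0],[-1,[0,0,110],0],[-1,[0,0,122],0],[-1,[0,0,130],0],[-1,[0,0,134],0],[-1,[0,0,134],0]]'| grep -E "force|pos"; python3 -c "
from h import *
ft(2);d=Cam('side'); s=Cam('scene'); d.crop('d18.png',210,90,310,175,7); s.crop('s18.png',120,120,220,230,6);st()"
```

```text
ee_pos: [0.4773, -0.2506, 0.2601]
ee_pos: [0.477, -0.2505, 0.1253]
ft_force: [0.9, 0.3, -2.7]
t 22.78 z 0.1266 p [ 0.4777 -0.2508  0.1266] F(lifter fwd,left,up) [ 0.28 -0.61 -2.12] T tool y (+ tip load down) 0.154
t 22.88 p [ 0.4778 -0.2509  0.1269] tilt [ 1.3e-03 -2.0e-04 -1.0e+00] yaw -179.4 F [-0.03  0.55 -2.38] T [0.033 0.21  0.092] w 0.0134
```

View pics/d18.png

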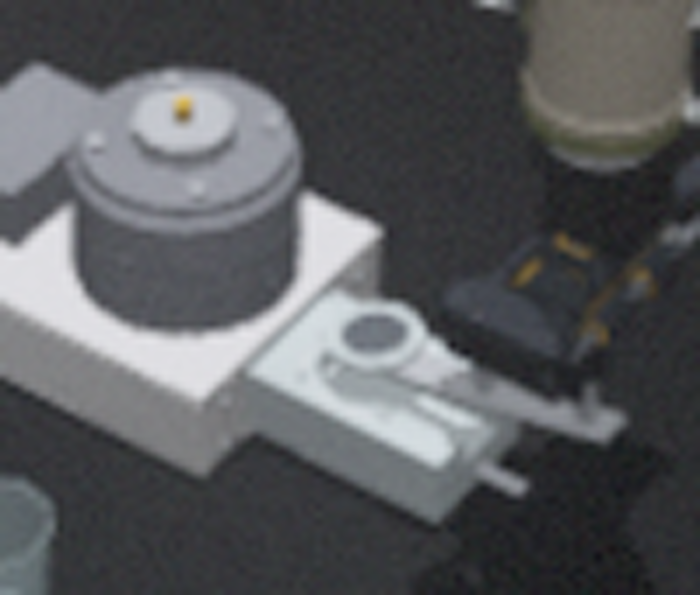

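View pics/s18.png

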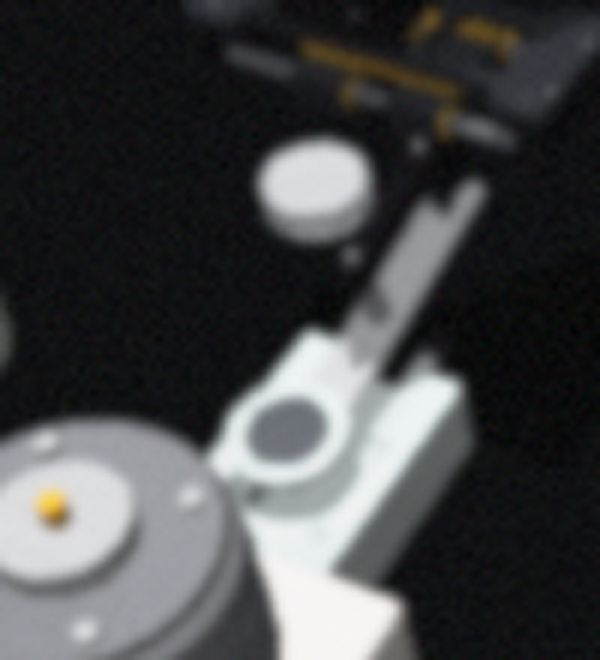

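Good: the disc hangs just above the recess. I'll triangulate it against the drawer's edges as both cameras see them.

```bash
python3 -c "
from h import *
d=Cam('side'); s=Cam('scene'); st()
us,_=ell(s,120+287/6,120+431/6,10); ud,e=ell(d,210+375/7,90+335/7,8); print(us,ud,e)
p,er=tri(s,us,d,ud); print('disc top',p.round(4),er)
t=r.read_state(); M=R.from_quat(t['eef_rot']).as_matrix(); print('tool frame mm',(M.T@(p-t['ee_pos'])*1000).round(1))
for n,q in(('FR',[.5373,-.2074,.06]),('FL',[.5385,-.2983,.06]),('disc p',p),('seat top',[.618,-.252,.06])):
  print(n,'side',((d.proj(q)-[210,90])*7).round(0),'scene',((s.proj(q)-[120,120])*6).round(0))
"
```

```text
t 22.98 p [ 0.4777 -0.2508  0.1267] tilt [ 1.2e-03 -1.0e-04 -1.0e+00] yaw -179.39 F [-0.23  0.42 -2.02] T [ 0.032  0.147 -0.013] w 0.0132
(167.3948392868042, 191.34817790985107) (263.0681571960449, 137.1042366027832) (39.274871826171875, 69.15638732910156)
disc top [ 0.6183 -0.2542  0.0886] [0.7, 0.7]
tool frame mm [-140.5   -4.9   38.3]
FR side [437. 466.] scene [461. 381.]
FL side [520. 379.] scene [307. 328.]
disc p side [371. 331.] scene [283. 427.]
seat top side [368. 368.] scene [299. 465.]
```

```bash
python3 -m crank '[[-1,[0,0,2],0],[-1,[0,0,6],0],[-1,[0,0,11],0],[-1,[0,0,15],0],[-1,[0,0,18],0],[-1,[0,0,20],0],[-1,[0,0,20],0],[-1,[0,0,20],0]]'| grep -E "force|pos"; python3 -c "
from h import *
ft(2);d=Cam('side'); s=Cam('scene'); d.crop('d19.png',230,110,300,165,10); s.crop('s19.png',140,160,210,220,10);st()"
```

```text
ee_pos: [0.4772, -0.2507, 0.106]
ft_force: [0.3, -0.0, -2.9]
t 23.75 z 0.1063 p [ 0.4774 -0.2507  0.1063] F(lifter fwd,left,up) [-0.01 -0.25 -2.71] T tool y (+ tip load down) 0.176
t 23.85 p [ 0.4774 -0.2507  0.1063] tilt [ 4.e-04  0.e+00 -1.e+00] yaw -179.4 F [ 0.26 -0.66 -2.66] T [-0.045  0.155  0.021] w 0.0136
```

View pics/d19.png

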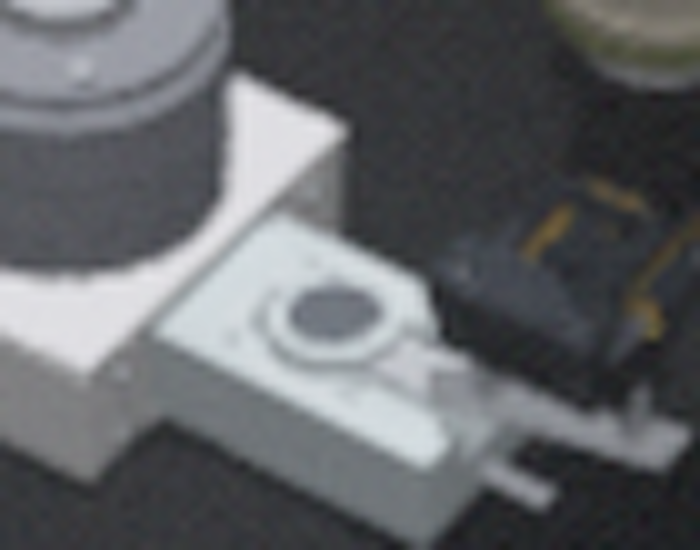

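View pics/s19.png

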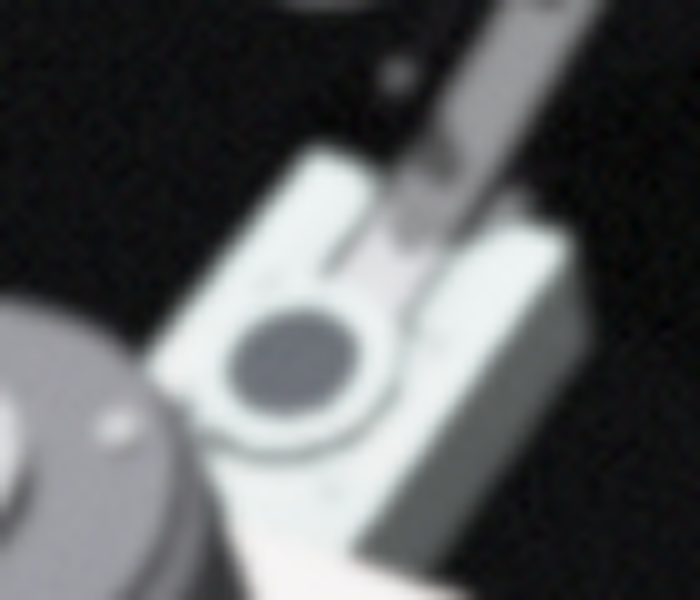

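The disc looks centred over the recess in both views. I'll lower it slowly.

```bash
python3 -m crank '[[-1,[0,0,0.7],0],[-1,[0,0,1.4],0],[-1,[0,0,2.1],0],[-1,[0,0,2.8],0],[-1,[0,0,3.5],0],[-1,[0,0,4],0],[-1,[0,0,4],0]]'| grep -E "force|pos"; python3 -c "
from h import *
ft(2);s=Cam('scene');s.crop('s20.png',140,160,210,220,10);d=Cam('side');d.crop('d20.png',230,110,300,165,10)"; python3 -m crank '[[-1,[0,0,0.7],0],[-1,[0,0,1.4],0],[-1,[0,0,2.1],0],[-1,[0,0,2.5],0],[-1,[0,0,2.5],0]]'| grep -E "force|pos"; python3 -c "
from h import *
ft(2);d=Cam('side'); s=Cam('scene'); d.crop('d21.png',230,110,300,165,10); s.crop('s21.png',140,160,210,220,10);st()"
```

```text
ee_pos: [0.4773, -0.2506, 0.102]
ft_force: [0.3, 0.9, -1.1]
t 24.53 z 0.1021 p [ 0.4773 -0.2506  0.1021] F(lifter fwd,left,up) [-0.1   0.16 -1.51] T tool y (+ tip load down) 0.154
ee_pos: [0.4773, -0.2507, 0.0995]
ft_force: [0.0, 0.3, -1.1]
t 25.15 z 0.0996 p [ 0.4773 -0.2506  0.0996] F(lifter fwd,left,up) [ 0.23  0.7  -1.97] T tool y (+ tip load down) 0.092
t 25.25 p [ 0.4773 -0.2506  0.0996] tilt [ 0.e+00  1.e-04 -1.e+00] yaw -179.4 F [-0.22  0.2  -1.89] T [0.058 0.167 0.033] w 0.0135
```

View pics/d21.png

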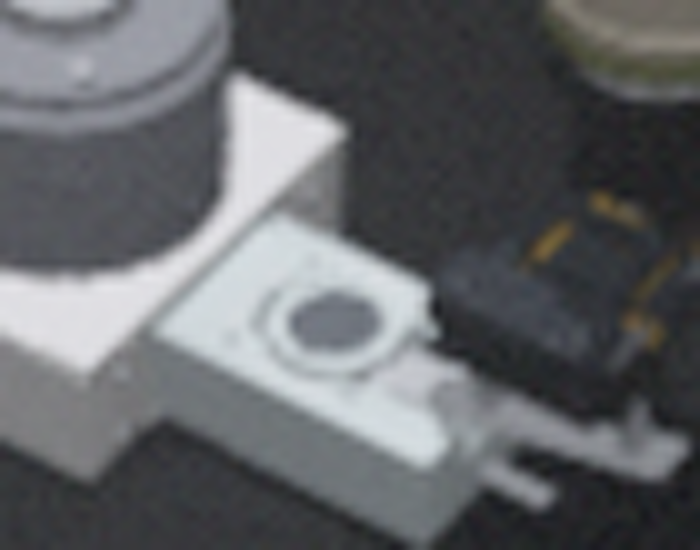

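View pics/s21.png

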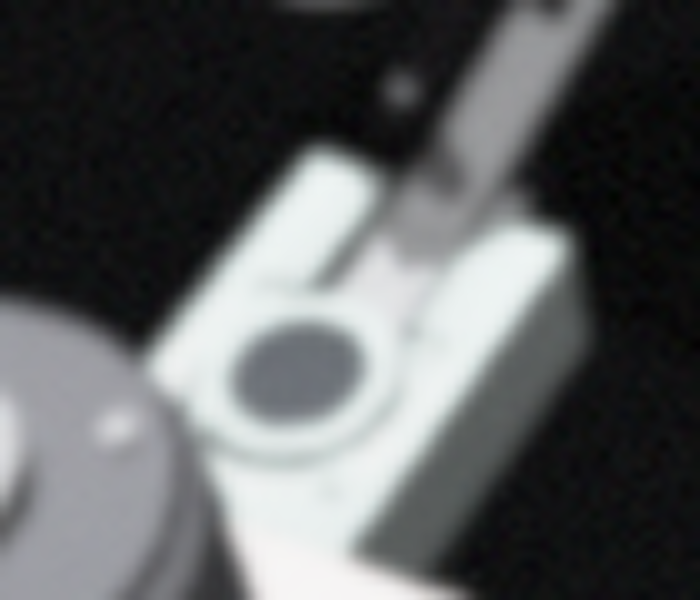

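```bash
python3 -m crank '[[-1,[0,0,0.7],0],[-1,[0,0,1.4],0],[-1,[0,0,2.1],0],[-1,[0,0,2.8],0],[-1,[0,0,3.5],0],[-1,[0,0,4],0],[-1,[0,0,4],0]]'| grep -E "force|pos"; python3 -c "
from h import *
ft(2);d=Cam('side'); s=Cam('scene'); d.crop('d22.png',230,110,300,165,10); s.crop('s22.png',140,160,210,220,10)
us,_=ell(s,140+295/10,160+375/10,9); ud,e=ell(d,230+337/10,110+325/10,7); p,er=tri(s,us,d,ud); print('disc top',p.round(4),er,s.plane(*us,.062).round(4),d.plane(*ud,.062).round(4))"
```

```text
ee_pos: [0.4773, -0.2506, 0.0955]
ft_force: [0.5, -0.8, -1.7]
t 25.93 z 0.0956 p [ 0.4773 -0.2506  0.0956] F(lifter fwd,left,up) [-0.07 -0.01 -1.93] T tool y (+ tip load down) 0.061
disc top [ 0.6173 -0.2537  0.062 ] [0.6, 0.6] [ 0.6176 -0.253   0.062 ] [ 0.6174 -0.2545  0.062 ]
```

View pics/d22.png

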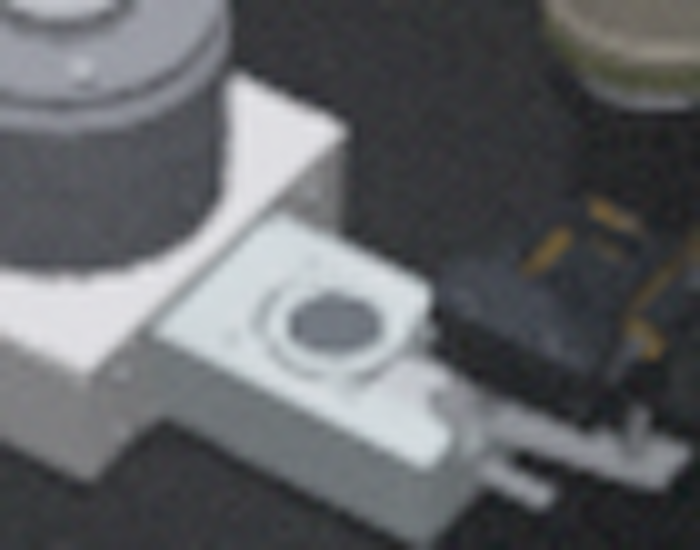

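View pics/s22.png

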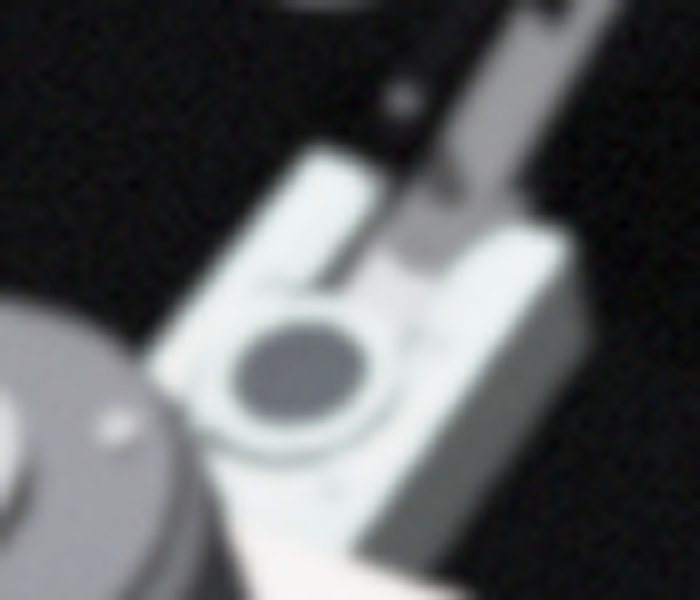

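The disc top reads z = 0.062, so it is seated, and the wrist moment is back to its no-load value. I'll go 1.5 mm lower and draw the lifter out.

```bash
python3 -m crank '[[-1,[0,0,1],0],[-1,[0,0,1.5],0],[-1,[1,0,1.5],0],[-1,[3,0,1.5],0],[-1,[6,0,1.5],0],[-1,[10,0,1.5],0],[-1,[14,0,1.5],0],[-1,[18,0,1.5],0],[-1,[20,0,1.5],0],[-1,[20,0,1.5],0]]'| grep -E "force|pos"; python3 -c "
from h import *
ft(2);d=Cam('side'); s=Cam('scene'); 
us,_=ell(s,140+295/10,160+375/10,9); ud,e=ell(d,230+337/10,110+325/10,7); p,er=tri(s,us,d,ud); print('disc top',p.round(4),er)
d.crop('d23.png',230,110,300,165,10)"
```

```text
ee_pos: [0.4568, -0.2509, 0.0941]
ft_force: [-0.8, 0.3, -1.7]
t 26.97 z 0.0942 p [ 0.4574 -0.2508  0.0942] F(lifter fwd,left,up) [ 0.1   0.45 -1.43] T tool y (+ tip load down) 0.079
disc top [ 0.6173 -0.2537  0.062 ] [0.6, 0.6]
```

View pics/d23.png

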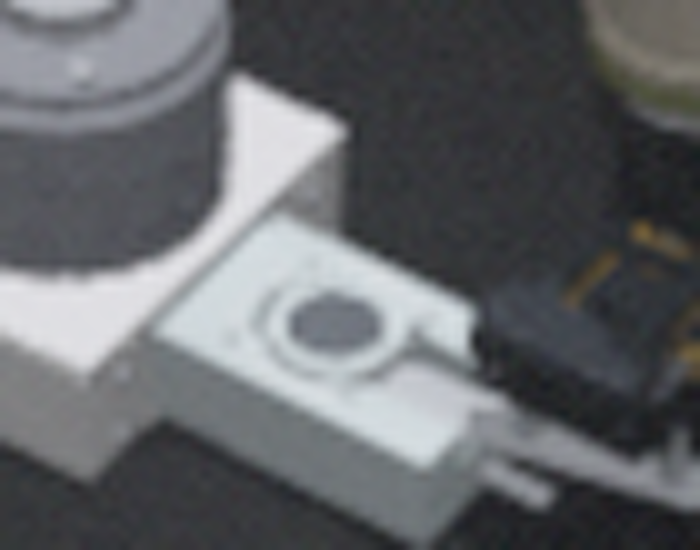

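```bash
python3 -m crank '[[-1,[4,0,0],0],[-1,[12,0,0],0],[-1,[22,0,0],0],[-1,[34,0,0],0],[-1,[46,0,0],0],[-1,[58,0,0],0],[-1,[70,0,0],0],[-1,[80,0,0],0],[-1,[88,0,0],0],[-1,[94,0,0],0],[-1,[96,0,0],0],[-1,[96,0,0],0]]'| grep -E "force|pos"; python3 -m crank '[[-1,[0,0,-5],0],[-1,[0,0,-15],0],[-1,[0,0,-25],0],[-1,[0,0,-30],0],[-1,[0,0,-30],0]]'| grep -E "force|pos";  python3 -c "
from h import *
ft(1);st();d=Cam('side'); s=Cam('scene'); 
us,_=ell(s,140+295/10,160+375/10,9); ud,e=ell(d,230+337/10,110+325/10,7); p,er=tri(s,us,d,ud); print('disc top',p.round(4),er)
d.crop('d24.png',230,90,350,180,6); s.crop('s24.png',130,100,240,220,6)"
```

```text
ee_pos: [0.361, -0.2518, 0.0942]
ft_force: [0.8, -0.7, -1.4]
ee_pos: [0.3624, -0.2523, 0.1257]
ft_force: [0.7, 0.3, -1.3]
t 28.53 z 0.1249 p [ 0.362  -0.252   0.1249] F(lifter fwd,left,up) [ 0.52  0.2  -1.81] T tool y (+ tip load down) 0.076
t 28.53 p [ 0.362  -0.252   0.1249] tilt [ 1.9e-03 -1.0e-04 -1.0e+00] yaw -179.38 F [ 0.36  0.12 -2.28] T [ 0.055  0.12  -0.01 ] w 0.0135
disc top [ 0.6173 -0.2537  0.0621] [0.6, 0.6]
```

View pics/d24.png

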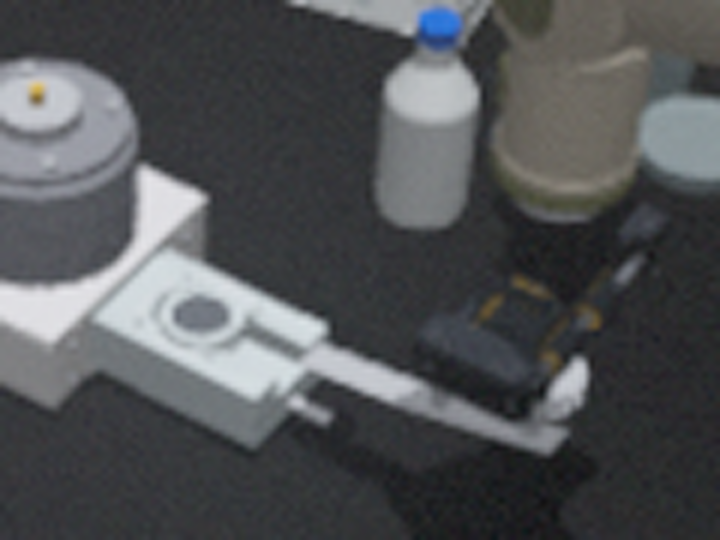

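View pics/s24.png

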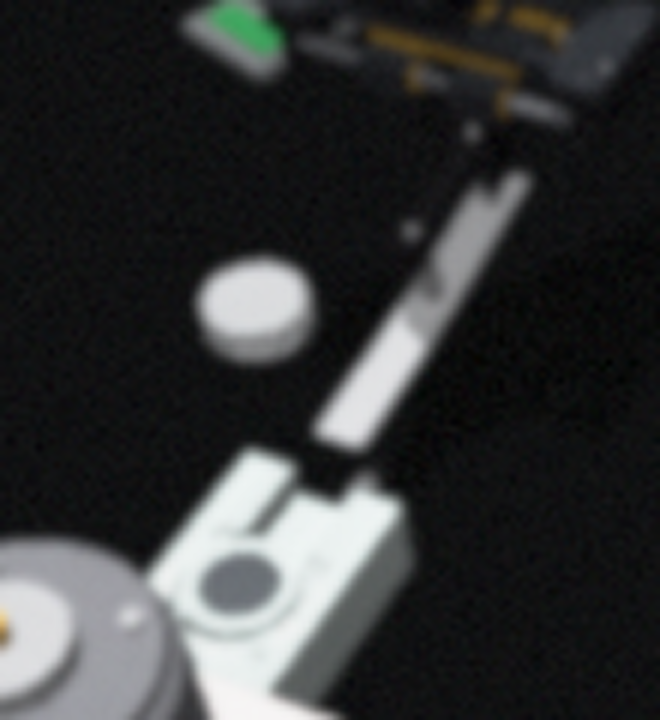

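```bash
python3 -c "
from h import *
go([0.46,-.02,0.125],174.5);go([0.46,-.02,0.047],174.5)"
```

```text
shift [-101.1, 230.7, -0.9] turn 6.11 yaw0 -179.39 t 28.63
shift [-101.1, 230.7, 77.1] turn 6.11 yaw0 -179.39 t 28.63
```

```bash
python3 -m crank '[[-1,[-6,14,0],0],[-1,[-18,40,0],0],[-1,[-31,70,0],1],[-1,[-44,100,0],2],[-1,[-57,130,0],3],[-1,[-70,160,0],4],[-1,[-83,190,0],5],[-1,[-93,212,0],6],[-1,[-99,225,0],6],[-1,[-101,231,0],6],[-1,[-101,231,0],6],[-1,[-101,231,0],6]]'| grep -E "force|pos"; python3 -m crank '[[-1,[0,0,10],0],[-1,[0,0,28],0],[-1,[0,0,46],0],[-1,[0,0,60],0],[-1,[0,0,68],0],[-1,[0,0,71],0],[-1,[0,0,71],0],[-1,[0,0,71],0]]'| grep -E "force|pos"; python3 -c "
from h import *
ft(1);st();s=Cam('scene'); s.crop('s25.png',200,130,340,270,5)"
```

```text
ee_pos: [0.4594, -0.0212, 0.1239]
ft_force: [-0.6, -0.3, -1.3]
ee_pos: [0.4601, -0.0202, 0.0535]
ft_force: [-0.2, -0.4, -1.5]
t 30.35 z 0.0538 p [ 0.4604 -0.02    0.0538] F(lifter fwd,left,up) [ 0.01 -0.21 -1.21] T tool y (+ tip load down) 0.056
t 30.35 p [ 0.4604 -0.02    0.0538] tilt [ 1.1e-03  3.0e-04 -1.0e+00] yaw 174.58 F [ 0.21 -0.   -0.95] T [ 0.08   0.043 -0.047] w 0.0137
```

View pics/s25.png

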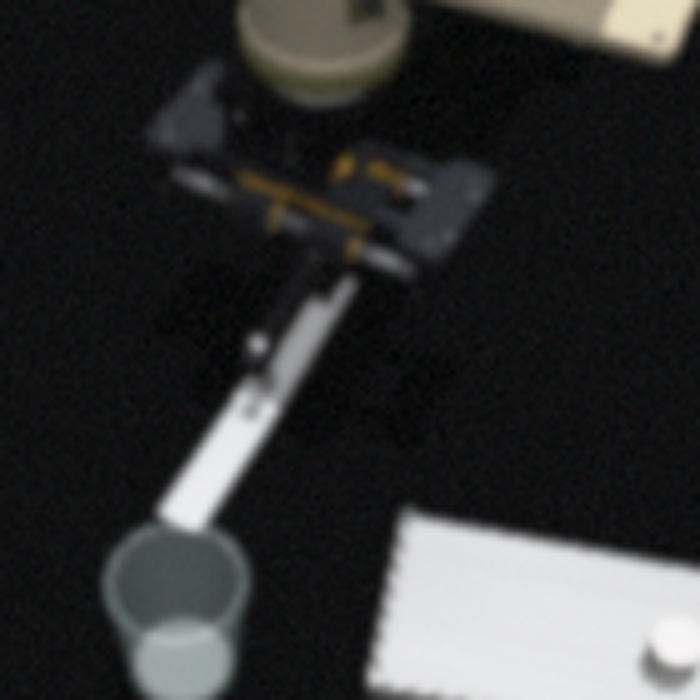

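```bash
python3 -m crank '[[-1,[0,0,3],0],[-1,[0,0,5],0],[-1,[0,0,5],0]]' 3| grep -E "force|pos"; python3 -m crank '[[-1,[0,0,2],0],[-1,[0,0,4],0],[-1,[0,0,6.5],0],[-1,[0,0,9],0],[-1,[0,0,11.5],0],[-1,[0,0,14],0],[-1,[0,0,16.5],0],[-1,[0,0,19],0],[-1,[0,0,21],0],[-1,[0,0,22],0],[-1,[0,0,22],0],[-1,[0,0,22],0]]' 3| grep -E "force|pos"; python3 -c "
from h import *
ft(1);st();s=Cam('scene'); s.crop('s26.png',200,130,340,270,5);d=Cam('side'); d.crop('d26.png',190,130,310,220,6)"
```

```text
ee_pos: [0.4599, -0.0197, 0.048]
ft_force: [0.3, -0.0, -0.8]
ee_pos: [0.4599, -0.0198, 0.0261]
ft_force: [-0.0, 0.4, -1.1]
t 31.7 z 0.0262 p [ 0.4599 -0.0199  0.0262] F(lifter fwd,left,up) [-0.17  1.14 -0.78] T tool y (+ tip load down) 0.146
t 31.7 p [ 0.4599 -0.0199  0.0262] tilt [ 1.e-04  0.e+00 -1.e+00] yaw 174.6 F [-0.09  1.94 -0.47] T [-0.018  0.101 -0.033] w 0.0141
```

View pics/d26.png

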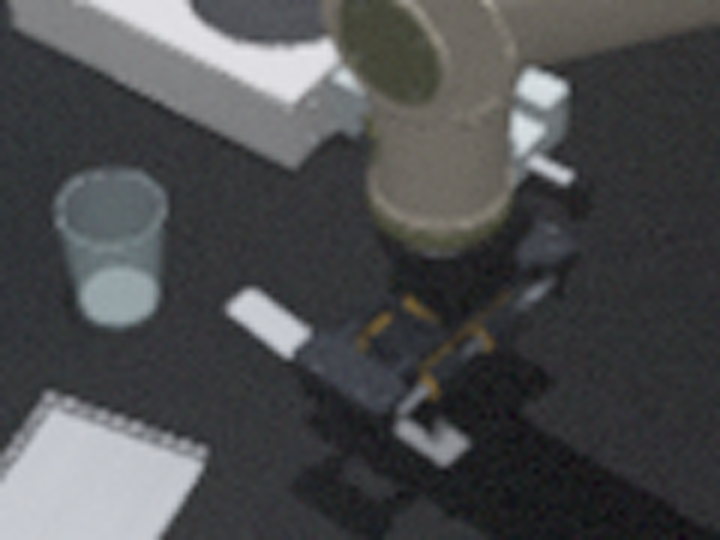

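```bash
python3 -m crank '[[0,[0,0,0],0],[0,[0,0,0],0],[0,[0,0,0],0],[0,[0,0,0],0],[0,[0,0,0],0],[0,[0,0,-5],0],[0,[0,0,-30],0],[0,[0,0,-65],0],[0,[0,0,-95],0],[0,[0,0,-115],0],[0,[0,0,-120],0],[0,[0,0,-120],0]]' 20; python3 -c "
from h import *
st();s=Cam('scene'); s.crop('s27.png',200,130,340,270,5);d=Cam('side'); d.crop('d27.png',190,130,310,220,6)
go([.455,-.25,.146],90.6);go([.455,-.25,.146],180.6)"
```

```text
time: 32.8
ee_pos: [0.4608, -0.0197, 0.1476]
eef_rot: [0.047, 0.999, 0.001, 0.002]
ft_force: [-0.5, -0.8, -0.5]
width: 0.0436
t 32.8 p [ 0.4608 -0.0197  0.1476] tilt [ 0.0031  0.0011 -1.    ] yaw 174.6 F [-0.48 -0.85 -0.46] T [ 0.032 -0.05   0.018] w 0.0436
shift [-17.2, -229.6, -0.7] turn 84.01 yaw0 174.61 t 32.9
shift [-17.2, -229.6, -0.7] turn -5.99 yaw0 174.61 t 32.9
```

View pics/d27.png

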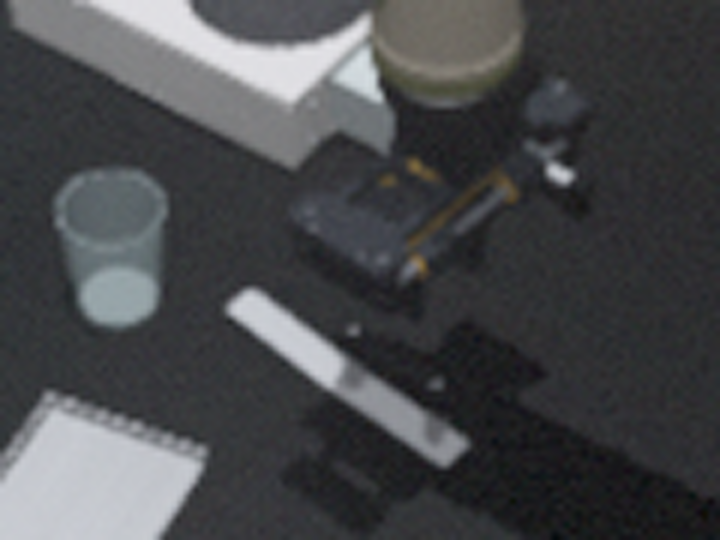

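View pics/s27.png

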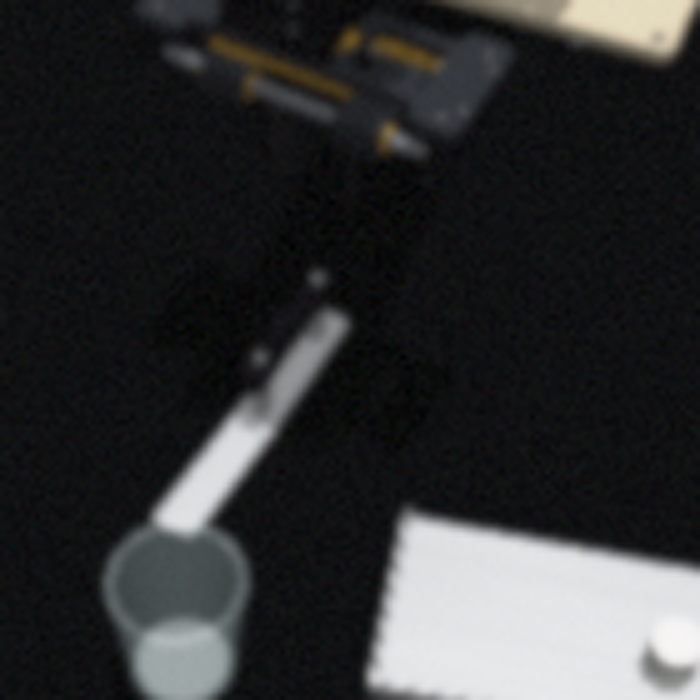

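```bash
python3 -m crank '[[-1,[-1,-12,0],0],[-1,[-1,-36,0],-1],[-1,[-2,-66,0],-2],[-1,[-3,-100,0],-3],[-1,[-3,-134,0],-4],[-1,[-4,-168,0],-5],[-1,[-5,-198,0],-6],[-1,[-6,-220,0],-6],[-1,[-7,-230,0],-6],[-1,[-7,-232,0],-6],[-1,[-7,-232,0],-6]]' 20|grep pos; python3 -c "
from h import *
st();go([.445,-.2528,.011],180.6)
w=Cam('wrist');w.crop('w28.png',0,0,512,384,1.5)"
```

```text
ee_pos: [0.4441, -0.2516, 0.1448]
t 33.82 p [ 0.4441 -0.2516  0.1448] tilt [-0.0025  0.     -1.    ] yaw -179.48 F [0.87 0.44 0.11] T [ 0.043 -0.016  0.003] w 0.0
shift [-1.2, -1.2, 133.8] turn -0.08 yaw0 -179.48 t 33.82
```

View pics/w28.png

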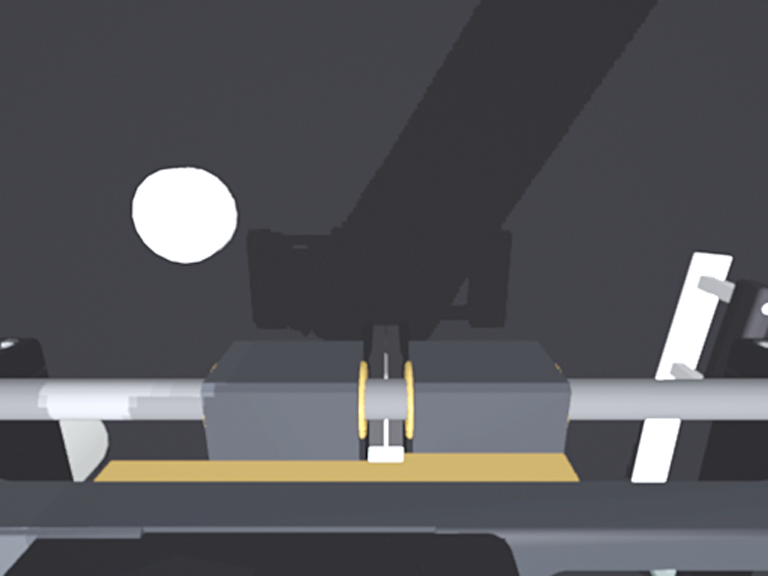

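The fingers are closed with clear bench below, the dishes at (185,215) are well to the side, and the knob stem at (386,455) lies straight ahead. I'll go down.

```bash
python3 -m crank '[[-1,[0,-1,12],0],[-1,[0,-1,40],0],[-1,[0,-1,75],0],[-1,[0,-1,105],0],[-1,[0,-1,124],0],[-1,[0,-1,132],0],[-1,[0,-1,134],0],[-1,[0,-1,134],0],[-1,[0,-1,134],0]]'|grep pos; python3 -m crank '[[-1,[-4,0,0],0],[-1,[-10,0,0],0],[-1,[-16,0,0],0],[-1,[-21,0,0],0],[-1,[-25,0,0],0],[-1,[-27,0,0],0],[-1,[-29,0,0],0],[-1,[-31,0,0],0],[-1,[-33,0,0],0]]'|grep -E "pos|force";python3 -c "
from h import *
ft(1)
s=Cam('scene');s.crop('s29.png',120,100,240,220,6);d=Cam('side');d.crop('d29.png',230,90,350,180,6)"
```

```text
ee_pos: [0.4458, -0.2525, 0.0131]
ee_pos: [0.478, -0.2521, 0.012]
ft_force: [-0.8, 0.2, 0.7]
t 35.42 z 0.0121 p [ 0.4784 -0.2521  0.0121] F(lifter fwd,left,up) [-0.16  0.35  0.53] T tool y (+ tip load down) -0.001
```

View pics/d29.png

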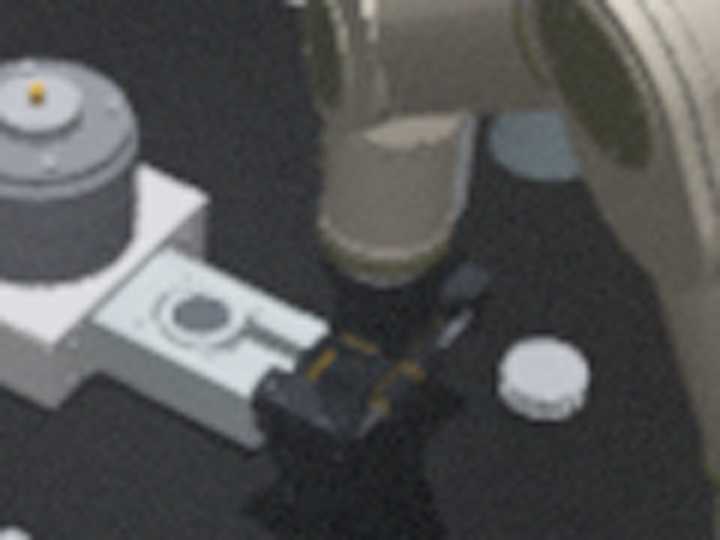

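View pics/s29.png

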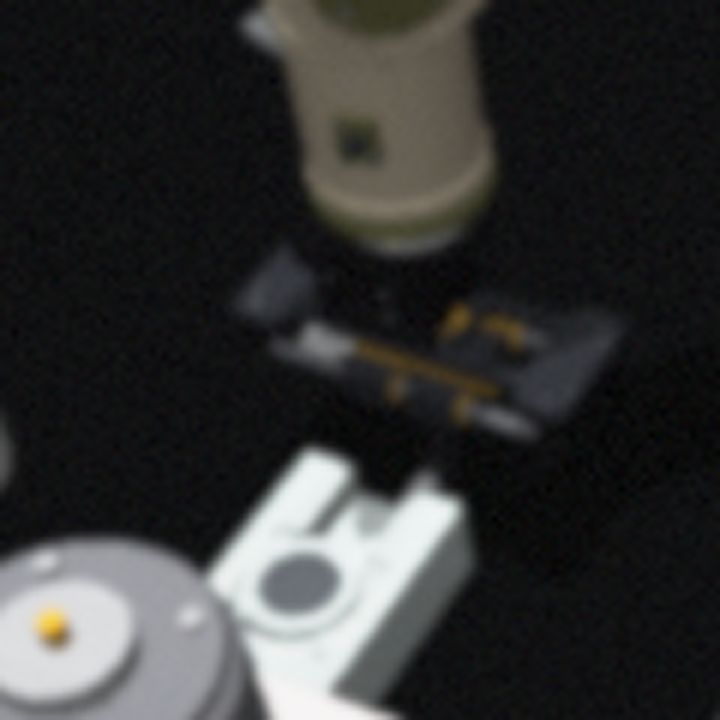

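```bash
python3 -m crank '[[-1,[-1.5,0,0],0],[-1,[-3,0,0],0],[-1,[-4.5,0,0],0],[-1,[-6,0,0],0],[-1,[-8,0,0],0],[-1,[-10,0,0],0],[-1,[-12,0,0],0],[-1,[-14,0,0],0]]'|grep -E "pos|force"; python3 -m crank '[[-1,[-2.5,0,0],0],[-1,[-5,0,0],0],[-1,[-8,0,0],0],[-1,[-11,0,0],0],[-1,[-14,0,0],0],[-1,[-17,0,0],0],[-1,[-20,0,0],0],[-1,[-23,0,0],0]]'|grep -E "pos|force"; python3 -c "
from h import *
ft(1)
s=Cam('scene');s.crop('s30.png',120,120,240,240,6);d=Cam('side');d.crop('d30.png',210,80,330,170,6)"
```

```text
ee_pos: [0.4921, -0.252, 0.012]
ft_force: [-2.9, -0.9, 0.6]
ee_pos: [0.5153, -0.2518, 0.012]
ft_force: [-1.8, -1.2, -0.8]
t 36.9 z 0.0121 p [ 0.5159 -0.2515  0.0121] F(lifter fwd,left,up) [-1.62 -0.55 -0.42] T tool y (+ tip load down) 0.459
```

View pics/d30.png

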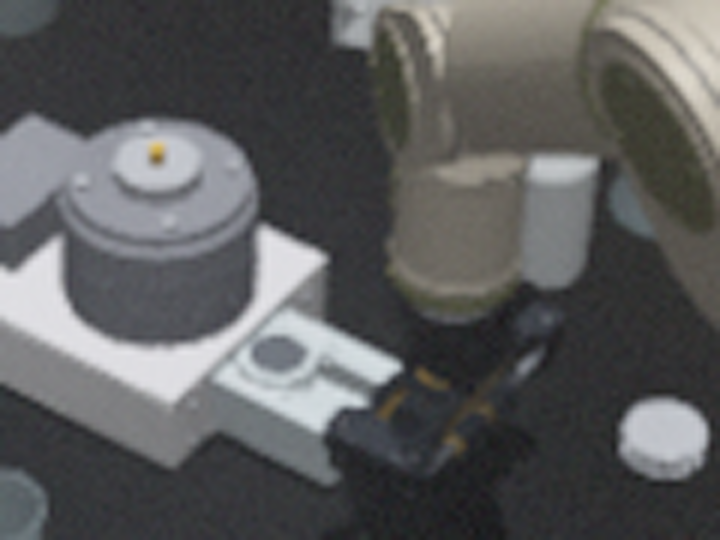

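```bash
python3 -m crank '[[-1,[-2,0,0],0],[-1,[-5,0,0],0],[-1,[-9,0,0],0],[-1,[-13,0,0],0],[-1,[-17,0,0],0],[-1,[-21,0,0],0],[-1,[-25,0,0],0],[-1,[-29,0,0],0],[-1,[-33,0,0],0],[-1,[-37,0,0],0],[-1,[-41,0,0],0],[-1,[-45,0,0],0]]'|grep -E "pos|force"; python3 -m crank '[[-1,[-4,0,0],0],[-1,[-8,0,0],0],[-1,[-12,0,0],0],[-1,[-16,0,0],0],[-1,[-20,0,0],0],[-1,[-24,0,0],0],[-1,[-28,0,0],0],[-1,[-31,0,0],0],[-1,[-34,0,0],0],[-1,[-36,0,0],0]]'|grep -E "pos|force"; python3 -c "
from h import *
ft(1)
s=Cam('scene');s.crop('s31.png',120,120,240,240,6);d=Cam('side');d.crop('d31.png',190,80,310,170,6)"
```

```text
ee_pos: [0.5604, -0.2511, 0.012]
ft_force: [-3.0, 1.7, 2.0]
ee_pos: [0.5964, -0.2508, 0.012]
ft_force: [-2.8, 1.9, 0.4]
t 38.88 z 0.0121 p [ 0.5967 -0.2509  0.0121] F(lifter fwd,left,up) [-2.51  1.4   0.05] T tool y (+ tip load down) 0.382
```

View pics/d31.png

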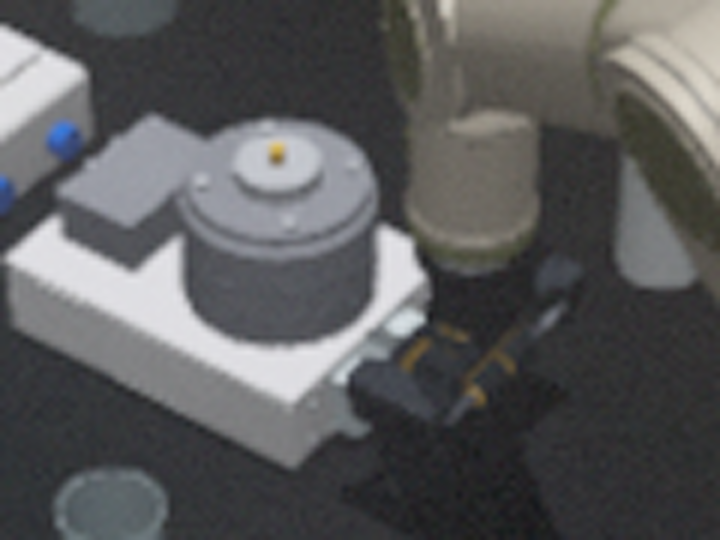

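```bash
python3 -m crank '[[-1,[-1.5,0,0],0],[-1,[-3,0,0],0],[-1,[-4.5,0,0],0],[-1,[-6,0,0],0],[-1,[-7.5,0,0],0],[-1,[-9,0,0],0],[-1,[-10.5,0,0],0],[-1,[-12,0,0],0]]'|grep -E "pos|force"; python3 -m crank '[[-1,[-0.8,0,0],0],[-1,[-1.6,0,0],0],[-1,[-2.4,0,0],0],[-1,[-3,0,0],0]]'|grep -E "pos|force"; python3 -c "
from h import *
ft(2);d=Cam('side');d.crop('d32.png',230,115,300,165,10)"
```

```text
ee_pos: [0.6081, -0.251, 0.0121]
ft_force: [-2.8, -1.2, 1.8]
ee_pos: [0.611, -0.2508, 0.012]
ft_force: [-2.0, -0.8, 0.6]
t 40.08 z 0.012 p [ 0.6111 -0.2506  0.012 ] F(lifter fwd,left,up) [-2.23 -0.73  0.23] T tool y (+ tip load down) 0.483
```

View pics/d32.png

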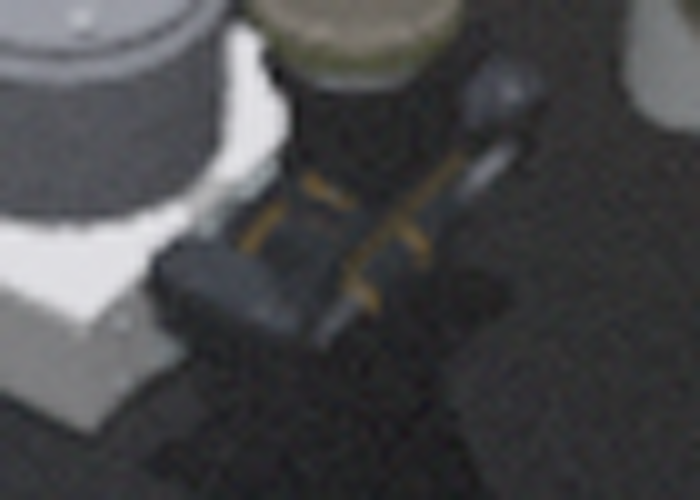

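```bash
python3 -m crank '[[-1,[-0.6,0,0],0],[-1,[-1.2,0,0],0],[-1,[-1.8,0,0],0],[-1,[-2.4,0,0],0],[-1,[-2.4,0,0],0]]'|grep -E "pos|force"; python3 -m crank '[[-1,[-0.6,0,0],0],[-1,[-1.2,0,0],0],[-1,[-1.2,0,0],0]]'|grep -E "pos|force"; python3 -c "
from h import *
ft(1)"
```

```text
ee_pos: [0.6135, -0.2506, 0.0121]
ft_force: [-1.6, -0.6, -0.2]
ee_pos: [0.6148, -0.2506, 0.0121]
ft_force: [-1.3, -0.6, -0.2]
t 40.85 z 0.0121 p [ 0.6148 -0.2506  0.0121] F(lifter fwd,left,up) [-1.67 -0.28 -0.32] T tool y (+ tip load down) 0.472
```

```bash
python3 -m crank '[[-1,[-0.6,0,0],0],[-1,[-1.2,0,0],0],[-1,[-1.2,0,0],0]]'|grep -E "pos|force"; python3 -m crank '[[-1,[-0.6,0,0],0],[-1,[-1.2,0,0],0],[-1,[-1.2,0,0],0]]'|grep -E "pos|force"; python3 -c "
from h import *
ft(1);s=Cam('scene');s.crop('s33.png',130,150,220,230,8)"
```

```text
ee_pos: [0.6159, -0.2506, 0.0121]
ft_force: [-2.0, -0.7, -0.1]
ee_pos: [0.6162, -0.2506, 0.012]
ft_force: [-5.5, 0.1, 2.8]
t 41.4 z 0.012 p [ 0.6162 -0.2506  0.012 ] F(lifter fwd,left,up) [-6.02  0.46  2.72] T tool y (+ tip load down) 1.416
```

View pics/s33.png

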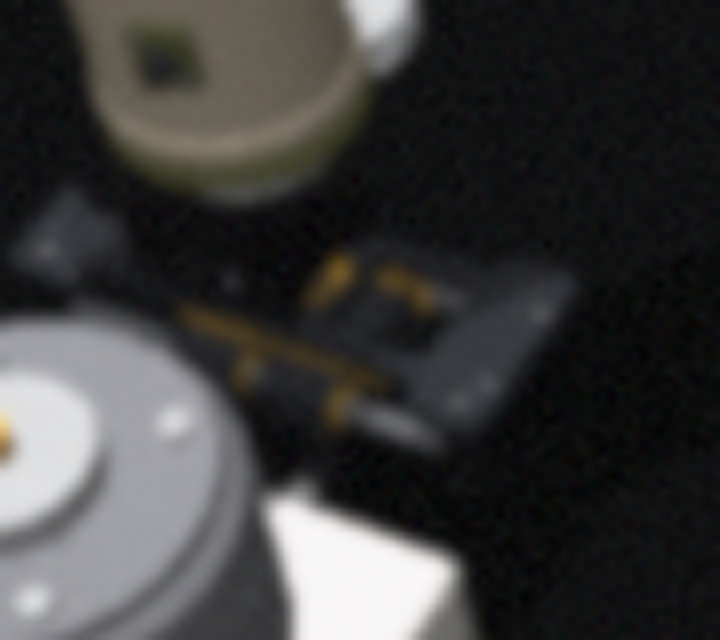

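The force rose from 2 to 6 N while the tool stopped at x = 0.616, so this is the hard stop. I'll back off and check.

```bash
python3 -m crank '[[-1,[2,0,0],0],[-1,[8,0,0],0],[-1,[20,0,0],0],[-1,[38,0,0],0],[-1,[58,0,0],0],[-1,[75,0,-8],0],[-1,[85,0,-30],0],[-1,[90,0,-60],0],[-1,[92,0,-95],0],[-1,[92,0,-125],0],[-1,[92,0,-140],0],[-1,[92,0,-140],0]]'|grep -E "pos|force"; python3 -m crank '[[-1,[15,15,-10],0],[-1,[40,50,-20],0],[-1,[55,90,-30],0],[-1,[60,120,-30],0],[-1,[60,130,-30],0],[-1,[60,130,-30],0],[-1,[60,130,-30],0]]'|grep -E "pos|force"; python3 -c "
from h import *
st()
s=Cam('scene');s.crop('s34.png',60,90,360,300,2.6);s.crop('s34b.png',130,150,220,230,8);d=Cam('side');d.crop('d34.png',140,80,320,220,4.4);d.crop('d34b.png',215,110,295,165,9)"
```

```text
ee_pos: [0.527, -0.2525, 0.1563]
ft_force: [0.8, -0.2, -0.4]
ee_pos: [0.4637, -0.1218, 0.1818]
ft_force: [0.3, 0.2, 0.5]
t 43.03 p [ 0.4637 -0.1218  0.1818] tilt [ 6.e-04  6.e-04 -1.e+00] yaw -179.3 F [0.27 0.25 0.46] T [ 0.035  0.001 -0.006] w 0.0001
```

View pics/d34b.png

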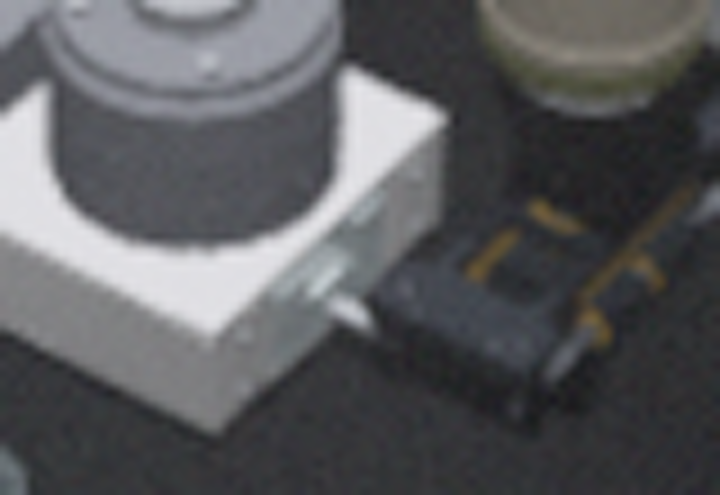

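View pics/s34.png

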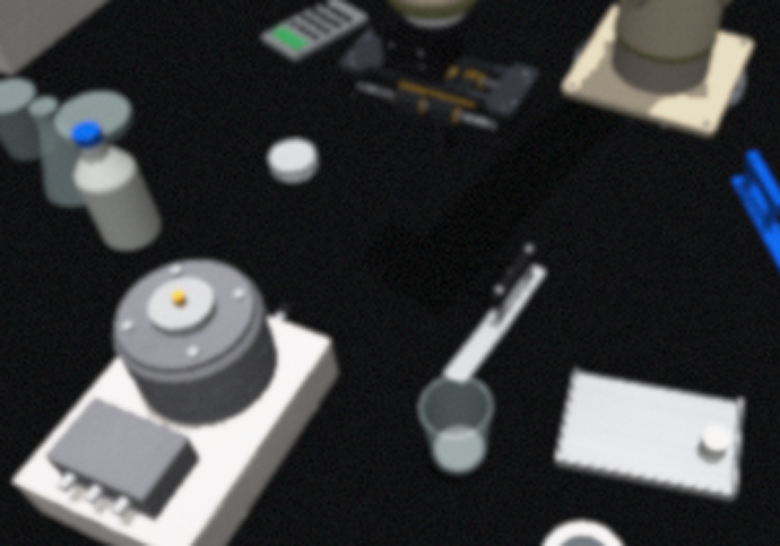

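View pics/d34.png

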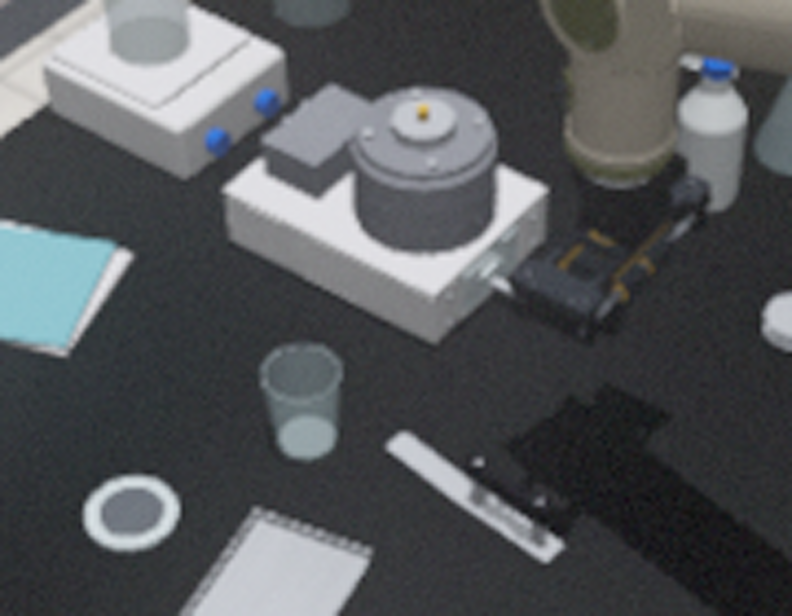

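The drawer front is flush with the housing, the lifter lies flat, the bystanders are in place and the arm is clear. I'll hand in.

```bash
python3 -c "
from h import *
st(); print(r.close_job())"
```

```text
t 43.13 p [ 0.4636 -0.1234  0.1818] tilt [-1.e-04 -4.e-04 -1.e+00] yaw -179.48 F [-0.08 -0.12 -0.28] T [-0.018  0.04  -0.024] w 0.0003
the job is handed in; nothing more can be done
None
```

The job is handed in at 43.1 s of 69 s; no verdict was reported.

**What I did**
- **Lifter:** I gripped the handle lightly near its rear and raised it until the lifter swung to about 0.2 rad nose-down, then clamped it.
- **Pick-up:** I felt the tray with the tip at roughly 0.5 to 1 N. I then slid the blade under the disc against the back rim, reading under about 2 N.
- **Placing:** I carried the disc across, lowered it into the recess and drew the blade out through the slot.
- **Finish:** I laid the lifter flat on the bench, roughly where it was. I then pushed the knob in until the tool stalled at the hard stop at 6 N, after 136 mm of travel.

**Last checks**
- **Disc:** With the drawer open, the disc top measured z = 0.062. That puts it seated on the ledges, within about 1 to 2 mm of the recess centre, and it did not shift while the blade came out. I could not see it once the drawer was shut.
- **Drawer and lifter:** The drawer front looks flush with the housing, and the lifter looks flat and at rest.
- **Surroundings:** In the final views the nearby bystanders look unmoved; the amber bottle, timer and tweezers were outside those views. The arm is clear of everything.

**Disagreement:** The fixed cameras and the wrist camera differed by about 1 mm on where the drawer lies across the bench, so I allowed for that when placing the disc.

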